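# Pack the texture plates into their carrier

## Robot

A 6-joint arm with a two-finger parallel gripper is mounted at the origin on a cart in front of the work surface, level with it; the furniture and walls round the work are solid. World frame = base frame: x ahead of the robot, y to its left, z up, the work surface at z = 0. Lengths are in mm, angles in rad, forces in N, time in s.
With the tool pointing down it reaches from about 400 to 925 mm from the base axis. Payload 12.5 kg.
Tool frame: the origin (TCP) lies at the centre of the arm's flange, where the gripper is bolted on; the fingertips stand 190 mm ahead of it and the grasp point (between the pads) lies 171 mm ahead of it; z points along the fingers, y is the line along which they close (so a half turn about z gives the same grasp; the last joint's range is limited). The gripper opens to 95 mm and grips with 3 to 60 N. Pads are 20 mm wide; open, the fingers measure 119 mm over their backs; the gripper's body (75 mm by 180 mm) begins 59 mm behind the grasp point.
Start: joints at [1.017, 0.491, 1.559, -0, 1.092, -0.106], TCP at [270.592, 563.387, 404.761] pointing down, gripper open.
Joint ranges: [-3.1, 3.1], [-0.84, 2.19], [0.05, 2.79], [-1.13, 4.28], [0.06, 2.93], [-2.69, 2.69]. Speed limits (rad/s): [2.22, 2.22, 2.79, 3.14, 3.14, 3.14].

## Interface

Orientations are given as [roll, pitch, yaw] about the fixed x, y, z axes, in that order (R = Rz(yaw) Ry(pitch) Rx(roll)).
In Python, from cell import env, read_camera, search_frame, cut_out gives the robot as it stands. The module is installed in compiled form; this text tells all that it offers.
- The arm moves only by the tool move_arm, never from a script. Its argument "commands" is a list of rows, each a list of 3 entries, a list of its own where there are three numbers: the shift along the world's x, y, z normalised to -1 to 1, where 1 is 0.03 m, then the turn about the world's z normalised to -1 to 1, where 1 is 0.08 rad, then the opening, from -1 (shut) to 1 (fully open), so that 0 is half open. A call has 1 to 20 rows; each row shifts and turns the commanded pose from where the row before left it; what a row does not reach is not made up. A row lasts 1/12 s, in which the tool goes at most 41.7 mm and 7.16 degrees, less where a joint would pass 70% of its speed; a pose out of reach is approached as far as the arm can. A call with a number of a shift or a turn outside -1 to 1 is refused whole. A call with a gripper value outside its range is refused whole. The fingers move at their own pace and stop on an object; the grip force is fixed at half the most. Time passes only in rows, so rows that do not move let the fingers close. It gives the time, the measured TCP pose, the force, the opening and the grip force at its end, in the units of the state.
- env.state(): the state, without advancing time (a new reading comes with each control period).
- read_camera(name): name is "scene" or "top" or "wrist"; returns a dict with "image" (400x640x3 uint8, red, green, blue), "fx", "fy", "cx", "cy" (pixels), "rvec" (rotation vector, rad) and "tvec" (3), from world to camera coordinates, as OpenCV has them. Camera axes: x right, y down, z forward; pixel columns grow to the right and rows downward; lengths in mm; the calibration is good to about 2 mm. A picture is of the moment at which its call begins. There is no depth.
- env.job_done(): hands the job in; it is judged then, once.
Trained networks look in a picture, given as the dict that the camera call returned (one of the last four; its "shot" number tells which), for a name from the list of things; names that differ only in an ending like _2 or _b are one class to them, and where a whole thing is asked for, a point or a joint stands for the part that bears it (a point fixed in the world has none). Each returns a list of dicts, best first, with "confidence" (0 to 1); they miss things now and then, are a little off and sometimes report something else, mostly with a low value. They report only what shows in the picture. A call takes as long as a camera call. They do not tell look-alikes from the thing itself.
- search_frame(thing, picture): "at" ([column, row] in pixels, amid what is visible of it).
- cut_out(thing, picture): "region" (400x640 bool, what is visible of it) and "at" ([column, row] in pixels, amid what is visible of it).
The state is a dict: "t": time; "joints": joint angles; "qvel": joint speeds; "tau": joint torques, N m; "eef_pos": TCP position; "tcp_rot": TCP orientation; "ft_force": force on the tool from outside, world axes, zero at the start; "moment": the same for the moment, N m; "opening": opening from 0.0 (shut) to 1.0 (fully open); "grip_force": force on a finger pad.
Only numpy, scipy, OpenCV 4.12 (cv2) and the standard library are available. Lean on these libraries where they do the work, as an engineer would, in place of code of your own. Each camera call takes 0.05 s, during which the arm holds its last target. There are 200 camera calls.

## Task

Pack the rolling-mill texture plates away: lift every plate that hangs on the hook stand up and off its hook, tilt its lower edge into a free slot of the blue carrier and straighten it, so that it stands upright at rest with both shoulders under the lips of one bay. Stand the wax tin and the flux tin side by side on the floor of the carrier's tin tray as well, and leave the steel dish and the brush pot where they are.

Things in the scene. Friction and masses are not known exactly. Their poses are not given: they have to be found in the camera images.
- plate_brass: texture plate, brass with horizontal bars, 0.16 kg; may be absent. Origin: centre of lower edge; z up the plate, x normal to it, both faces alike. Metal 70 wide (y) x 90 high x 6 thick (x); above it a centred black grip tab 34 wide x 10 thick, z = 90 to 120: grip here from above, closing along x. Hanging hole 18 wide, z = 50 to 80 mm
- plate_copper: texture plate, copper with rows of round dots, 0.16 kg; may be absent. Origin: centre of lower edge; z up the plate, x normal to it, both faces alike. Metal 70 wide (y) x 90 high x 6 thick (x); above it a centred black grip tab 34 wide x 10 thick, z = 90 to 120: grip here from above, closing along x. Hanging hole 18 wide, z = 50 to 80 mm
- plate_steel: texture plate, grey steel with vertical ribs, 0.16 kg; may be absent. Origin: centre of lower edge; z up the plate, x normal to it, both faces alike. Metal 70 wide (y) x 90 high x 6 thick (x); above it a centred black grip tab 34 wide x 10 thick, z = 90 to 120: grip here from above, closing along x. Hanging hole 18 wide, z = 50 to 80 mm
- hook_stand: fixed wooden stand, 250 wide (y), 128 high; origin on the bench below the 16 mm thick rail (top z = 128). Three hooks point to its -x, at y = +78, 0, -78 mm. A plate hangs at about x = -36, its x along the stand's, lower edge 44 mm up. To unhook: raise it 17 mm (12 to 21 clears the tip), then draw it 45 mm or more along the stand's -x
- hook0 (a point): point on top of the left (+y) brass hook where a plate hangs, x = -36, z = 124 in the stand's frame; it may be empty. The hook is an 8 mm round bar, level 14 mm farther towards the stand's -x, then turned up 45 degrees to a tip 11 mm farther out and 11 mm higher
- hook1 (a point): point on top of the middle brass hook where a plate hangs, x = -36, z = 124 in the stand's frame; it may be empty. The hook is an 8 mm round bar, level 14 mm farther towards the stand's -x, then turned up 45 degrees to a tip 11 mm farther out and 11 mm higher
- hook2 (a point): point on top of the right (-y) brass hook where a plate hangs, x = -36, z = 124 in the stand's frame; it may be empty. The hook is an 8 mm round bar, level 14 mm farther towards the stand's -x, then turned up 45 degrees to a tip 11 mm farther out and 11 mm higher
- carrier: fixed blue carrier, 415 wide (y = -254 to 160); origin on the bench, z up, x to the back. Three bays 78 mm apart (see slot0) and a tin tray at the -y end. In each bay two posts, 29 mm either side of its middle, 10 wide, front faces at x = +5, carry at their tops lips that jut forward to x = -13, underside z = 130, top z = 136, 48 mm gap between the two lips
- slot0 (a point): centre of the floor of the left (+y) bay's slot, at x = -5, 34 mm above the bench; axes as the carrier's. The slot is 14 mm wide (x) between strips 12 high and 8 thick. Lips bar the way from straight above: slide the plate in along its own plane, top tilted about 22 degrees to -x, foot into the slot; then straighten it about its foot
- slot1 (a point): the same for the middle bay. A seated plate leans back about 0.14 rad (past upright, top to +x) on the posts, shoulders under the lips, its origin about 4 mm in front of this point; turn it a little past upright before letting go and it falls back by itself
- slot2 (a point): the same for the right (-y) bay, beside the tin tray
- tray (a point): centre of the floor of the tin tray, 32 mm above the bench; 80 (x) x 150 (y) mm inside, fence 8 mm high and 4 thick; axes as the carrier's
- wax_tin: round tin of wax, dark green with a flat grey lid, 50 mm diameter, 30 high; origin at the centre of its underside, z up
- flux_tin: round tin of flux, red-brown with a flat grey lid, 62 mm diameter, 34 high; origin at the centre of its underside, z up
- steel_dish: shallow steel dish of stones, 98 mm across, 14 high; bystander, not to be moved; origin at the centre of its underside
- brush_pot: dark pot of brushes, 68 mm across, 182 high; bystander, not to be moved; origin at the centre of its underside
Mind the look-alikes: they are no part of the job. Leave any yellow look-alike of the flux_tin alone.

How it is judged (in metres and radians):
At the end, for the whole second after the job is handed in: Each plate stands in a slot: origin within 10 mm (x), 12 mm (y), -5 to +7 mm (z) of a slot site, tilt below 0.25 rad, x axis within 0.30 rad of the carrier's (either way round), at rest; both tins upright at rest on the tray floor, within 20 mm (x) and 55 mm (y) of its centre (((x of plate_brass in the frame of slot0 between -0.01 and 0.01 m and y of plate_brass in the frame of slot0 between -0.012 and 0.012 m and z of plate_brass in the frame of slot0 between -0.005 and 0.007 m) or (x of plate_brass in the frame of slot1 between -0.01 and 0.01 m and y of plate_brass in the frame of slot1 between -0.012 and 0.012 m and z of plate_brass in the frame of slot1 between -0.005 and 0.007 m) or (x of plate_brass in the frame of slot2 between -0.01 and 0.01 m and y of plate_brass in the frame of slot2 between -0.012 and 0.012 m and z of plate_brass in the frame of slot2 between -0.005 and 0.007 m)) and angle between each of plate_brass, plate_copper, plate_steel's own z axis and vertical below 0.25 rad and angle between the x axis of each of plate_brass, plate_copper, plate_steel and the x axis of carrier, either way round below 0.3 rad and linear speed of each of plate_brass, plate_copper, plate_steel, wax_tin, flux_tin below 0.02 m/s and ((x of plate_copper in the frame of slot0 between -0.01 and 0.01 m and y of plate_copper in the frame of slot0 between -0.012 and 0.012 m and z of plate_copper in the frame of slot0 between -0.005 and 0.007 m) or (x of plate_copper in the frame of slot1 between -0.01 and 0.01 m and y of plate_copper in the frame of slot1 between -0.012 and 0.012 m and z of plate_copper in the frame of slot1 between -0.005 and 0.007 m) or (x of plate_copper in the frame of slot2 between -0.01 and 0.01 m and y of plate_copper in the frame of slot2 between -0.012 and 0.012 m and z of plate_copper in the frame of slot2 between -0.005 and 0.007 m)) and ((x of plate_steel in the frame of slot0 between -0.01 and 0.01 m and y of plate_steel in the frame of slot0 between -0.012 and 0.012 m and z of plate_steel in the frame of slot0 between -0.005 and 0.007 m) or (x of plate_steel in the frame of slot1 between -0.01 and 0.01 m and y of plate_steel in the frame of slot1 between -0.012 and 0.012 m and z of plate_steel in the frame of slot1 between -0.005 and 0.007 m) or (x of plate_steel in the frame of slot2 between -0.01 and 0.01 m and y of plate_steel in the frame of slot2 between -0.012 and 0.012 m and z of plate_steel in the frame of slot2 between -0.005 and 0.007 m)) and x of wax_tin in the frame of tray between -0.02 and 0.02 m and y of wax_tin in the frame of tray between -0.055 and 0.055 m and z of wax_tin in the frame of tray between -0.005 and 0.006 m and angle between each of wax_tin, flux_tin's own z axis and vertical below 0.1 rad and x of flux_tin in the frame of tray between -0.02 and 0.02 m and y of flux_tin in the frame of tray between -0.055 and 0.055 m and z of flux_tin in the frame of tray between -0.005 and 0.006 m); the robot touches nothing.
It fails at once if the steel dish is moved by more than 30 mm (distance of steel_dish from where it was at the start of the episode above 0.03 m).
It fails at once if the brush pot is moved by more than 30 mm (distance of brush_pot from where it was at the start of the episode above 0.03 m).
Of plate_brass, plate_copper, plate_steel only 2 to 3 are there at a start; the rules pass over those that are not, and their reading is None.
At some moment in a run one of wax_tin, flux_tin may be knocked a few centimetres aside while the robot is not near it.
It also fails if it takes over 210 s, if anything falls off the work surface, if the arm or the gripper's body presses on something with over 40 N, if the wrist force passes 120 N, or if a joint passes its speed limit or range.

## Working session

There is one attempt and no reset: what is moved stays moved. The work goes in short steps, Python scripts to look and compute and a tool call to move; the robot and the scene stay as the last step left them, time stands still between calls to the robot, and variables do not carry over. Pictures are saved under pics/ and viewed, at most 14 in all, crops included, and the job is handed in when it is done.

Besides the shell and the picture viewer there is one more tool, called after ">>>" by a JSON object that holds its "method" and its "body". move_arm: Moves the arm, as the interface text tells. Its arguments: {"type":"object","properties":{"commands":{"type":"array","items":{"type":"array"}}},"required":["commands"]}

```bash
mkdir -p pics
cat > h.py <<'E'
import numpy as np, cv2
from cell import env, read_camera, search_frame, cut_out
def P(p):
    R,_=cv2.Rodrigues(np.array(p["rvec"],float)); t=np.array(p["tvec"],float).ravel()
    K=np.array([[p["fx"],0,p["cx"]],[0,p["fy"],p["cy"]],[0,0,1.]]); return K,R,t
def proj(p,X):
    K,R,t=P(p); q=(K@(R@np.atleast_2d(X).T+t[:,None])).T; return q[:,:2]/q[:,2:]
def ray(p,uv):
    K,R,t=P(p); d=R.T@np.linalg.inv(K)@np.array([uv[0],uv[1],1.]); return -R.T@t,d
def atz(p,uv,z):
    o,d=ray(p,uv); return o+d*(z-o[2])/d[2]
def tri(*pu):
    A=np.zeros((3,3));b=np.zeros(3)
    for p,uv in pu:
        o,d=ray(p,uv);d=d/np.linalg.norm(d);M=np.eye(3)-np.outer(d,d);A+=M;b+=M@o
    X=np.linalg.solve(A,b); return X,[np.linalg.norm(proj(p,X)[0]-uv) for p,uv in pu]
def save(p,n): cv2.imwrite("pics/"+n,p["image"][:,:,::-1])
E
python3 - <<'E'
from h import *
np.set_printoptions(precision=1,suppress=True)
s=read_camera("scene");t=read_camera("top")
save(s,"s0.png");save(t,"t0.png")
for n in "plate_brass plate_copper plate_steel hook_stand hook0 hook1 hook2 carrier slot0 slot1 slot2 tray wax_tin flux_tin steel_dish brush_pot".split():
    a=search_frame(n,s);b=search_frame(n,t)
    print(n,[(np.round(x["at"]).tolist(),round(x["confidence"],2)) for x in a[:3]],[(np.round(x["at"]).tolist(),round(x["confidence"],2)) for x in b[:3]])
    if a and b: print("   ",*tri((s,a[0]["at"]),(t,b[0]["at"])))
E
```

```text
plate_brass [([290.0, 191.0], 0.97)] [([297.0, 174.0], 0.49)]
    [ 631.3 -159.   103.7] [np.float64(0.8760109159672161), np.float64(0.8341786613812101)]
plate_copper [([240.0, 204.0], 0.9), ([264.0, 208.0], 0.42)] [([246.0, 170.0], 0.63)]
    [639.1  -5.4  86.9] [np.float64(0.64226257908618), np.float64(0.5949455405492942)]
plate_steel [([263.0, 196.0], 0.97)] [([268.0, 172.0], 0.79), ([326.0, 214.0], 0.42)]
    [630.4 -74.4 112.3] [np.float64(0.6222461217817018), np.float64(0.5832146397715796)]
hook_stand [([321.0, 231.0], 0.71), ([261.0, 209.0], 0.69), ([388.0, 253.0], 0.5)] [([272.0, 165.0], 0.8)]
    [ 588.4 -147.1   60.9] [np.float64(34.57303555493463), np.float64(32.68867270206043)]
hook0 [([260.0, 208.0], 0.61)] [([272.0, 165.0], 0.68)]
    [691.8 -62.6 -41.8] [np.float64(0.7701763681369512), np.float64(0.7310061255472949)]
hook1 [([260.0, 208.0], 0.61)] [([272.0, 165.0], 0.68)]
    [691.8 -62.6 -41.8] [np.float64(0.7701763681369512), np.float64(0.7310061255472949)]
hook2 [([260.0, 208.0], 0.61)] [([272.0, 165.0], 0.68)]
    [691.8 -62.6 -41.8] [np.float64(0.7701763681369512)
[... 913 characters left out ...]
4(4.942064842171487)]
wax_tin [([386.0, 254.0], 0.83)] [([365.0, 254.0], 0.46)]
    [ 397.9 -373.8   27. ] [np.float64(1.2340938591148247), np.float64(1.1225837258501492)]
flux_tin [([344.0, 269.0], 0.62), ([347.0, 159.0], 0.59)] [([320.0, 258.0], 0.72)]
    [ 381.6 -237.9   46.4] [np.float64(0.21605325745163179), np.float64(0.1911658874726337)]
steel_dish [([402.0, 192.0], 0.83)] [([408.0, 194.0], 0.78), ([366.0, 255.0], 0.75)]
    [ 596.9 -513.3   -1.4] [np.float64(0.8764638835823215), np.float64(0.8674677497943777)]
brush_pot [([343.0, 159.0], 0.68)] [([363.0, 145.0], 0.55), ([408.0, 191.0], 0.25)]
    [ 743.3 -360.9   43.5] [np.float64(1.0557174181920692), np.float64(1.0727670690113762)]
```

View pics/s0.png

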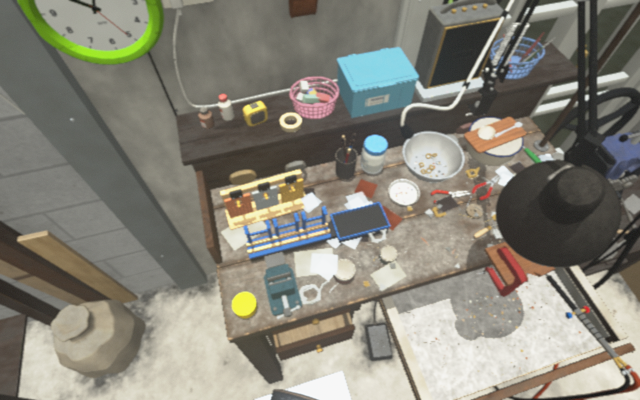

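View pics/t0.png

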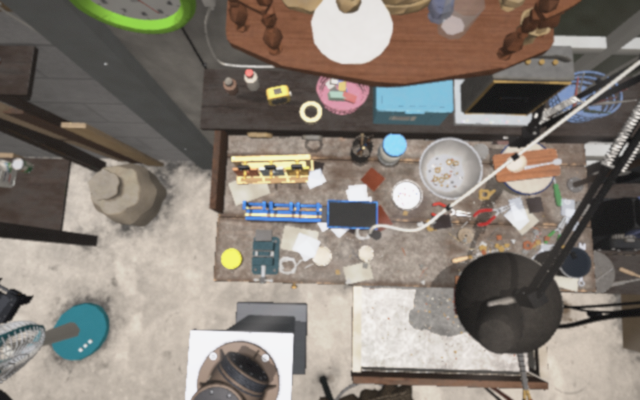

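Run:
```python
from h import *
s=env.state();print(s)
w=read_camera("wrist");K,R,t=P(w);print(w["fx"],w["cx"],w["cy"],-R.T@t,R)
```

```text
{'t': 1.7, 'joints': array([ 1.01738965e+00,  4.90928841e-01,  1.55891299e+00, -2.82092053e-06,
        1.09171223e+00, -1.05595773e-01]), 'qvel': array([-1.21801436e-03,  4.72794158e-05, -5.25703156e-04,  5.83276793e-05,
       -6.52965109e-04,  1.10123601e-03]), 'tau': array([ 4.36959663e-04, -6.12460756e+01, -2.58434200e+01,  6.93827681e-02,
        4.45153972e-02,  3.29954560e-05]), 'eef_pos': array([270.59861115, 563.38483823, 404.73853655]), 'tcp_rot': array([3.14155454e+00, 6.55665849e-06, 2.69378305e+00]), 'ft_force': array([-0.49390715, -0.70647996,  0.65702505]), 'moment': array([-0.02856706, -0.00548049, -0.04428744]), 'grip_force': 0.0, 'opening': 0.9988789308717216}
339.23937401977054 317.23805657267644 194.24043055356407 [202.26762484 596.0008287  385.07919618] [[ 4.32573809e-01  9.01598436e-01 -4.00293717e-04]
 [ 8.68991729e-01 -4.16811182e-01  2.66686731e-01]
 [ 2.40277493e-01 -1.15709547e-01 -9.63783185e-01]]
```

>>> {"method": "move_arm", "body": {"commands": [[[0.25, -1, 0.1], 0, 1], [[0.25, -1, 0.1], 0, 1], [[0.25, -1, 0.1], 0, 1], [[0.25, -1, 0.1], 0, 1], [[0.25, -1, 0.1], 0, 1], [[0.25, -1, 0.1], 0, 1], [[0.25, -1, 0.1], 0, 1], [[0.25, -1, 0.1], 0, 1], [[0.25, -1, 0.1], 0, 1], [[0.25, -1, 0.1], 0, 1], [[0.25, -1, 0.1], 0, 1], [[0.25, -1, 0.1], 0, 1], [[0.25, -1, 0.1], 0, 1], [[0.25, -1, 0.1], 0, 1], [[0.25, -1, 0.1], 0, 1], [[0.25, -1, 0.1], 0, 1], [[0.25, -1, 0.1], 0, 1], [[0.25, -1, 0.1], 0, 1], [[0.25, -1, 0.1], 0, 1], [[0.25, -1, 0.1], 0, 1]]}}

```text
t: 3.42
eef_pos: [420.6, -38.2, 465.2]
tcp_rot: [3.141, 0.001, 2.694]
ft_force: [0.6, 0.3, -0.4]
opening: 0.995
grip_force: 0.0
```

>>> {"method": "move_arm", "body": {"commands": [[[0, -0.8, 0.3], 0.9, 1], [[0, -0.8, 0.3], 0.9, 1], [[0, -0.8, 0], 0.9, 1], [[0, -0.8, 0], 0.9, 1], [[0, -0.8, 0], 0.9, 1], [[0, 0, 0], 0.9, 1], [[0, 0, 0], 0.2, 1], [[0, 0, 0], 0, 1], [[0, 0, 0], 0, 1]]}}

```text
t: 4.17
eef_pos: [420.5, -156.1, 482.8]
tcp_rot: [3.142, 0.0, 3.14]
ft_force: [0.4, 0.4, 0.1]
opening: 1.0
grip_force: 0.0
```

Run:
```python
from h import *
s=env.state();print(s['joints'],s['tcp_rot'],s['eef_pos'])
w=read_camera("wrist");save(w,"w0.png")
for n in "plate_brass plate_copper plate_steel hook0 slot0 tray wax_tin flux_tin brush_pot steel_dish".split():
    a=search_frame(n,w)
    print(n,[(np.round(x["at"]).tolist(),round(x["confidence"],2)) for x in a[:4]])
```

```text
[-5.03004737e-01  1.52302020e-01  1.85296822e+00  1.48736528e-04
  1.13625560e+00 -2.07242430e+00] [3.14150648e+00 1.23456441e-04 3.14015327e+00] [ 420.51871161 -156.14472377  482.84225404]
plate_brass [([314.0, 328.0], 0.85)]
plate_copper [([420.0, 327.0], 0.7)]
plate_steel [([373.0, 329.0], 0.87)]
hook0 [([344.0, 323.0], 0.9), ([420.0, 329.0], 0.32)]
slot0 [([275.0, 233.0], 0.69)]
tray [([275.0, 231.0], 0.6)]
wax_tin [([145.0, 142.0], 0.82)]
flux_tin [([249.0, 134.0], 0.81), ([472.0, 119.0], 0.76)]
brush_pot [([197.0, 344.0], 0.77)]
steel_dish [([80.0, 247.0], 0.47)]
```

View pics/w0.png

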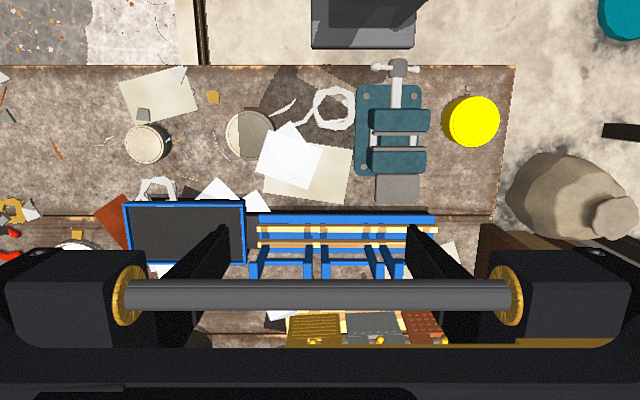

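>>> {"method": "move_arm", "body": {"commands": [[[1, 0.2, 0], 0, 1], [[1, 0.2, 0], 0, 1], [[1, 0.2, 0], 0, 1], [[1, 0.2, 0], 0, 1], [[1, 0.2, 0], 0, 1], [[1, 0.2, 0], 0, 1], [[1, 0.2, 0], 0, 1], [[1, 0.2, 0], 0, 1], [[0, 0, 0], 0, 1], [[0, 0, 0], 0, 1], [[0, 0, 0], 0, 1]]}}

```text
t: 5.63
eef_pos: [660.3, -108.7, 482.3]
tcp_rot: [3.141, -0.001, -3.141]
ft_force: [-0.2, -0.4, -0.5]
opening: 1.006
grip_force: 0.0
```

Run:
```python
from h import *
import pickle
s=env.state();print(s['tcp_rot'],s['eef_pos'])
w=read_camera("wrist");pickle.dump(w,open("w1.pkl","wb"))
c=w["image"][0:300,120:520]; cv2.imwrite("pics/w1.png",cv2.resize(c,None,fx=2,fy=2,interpolation=cv2.INTER_CUBIC)[:,:,::-1])
for n in "plate_brass plate_copper plate_steel hook0 hook1 slot0 slot1 tray wax_tin flux_tin brush_pot steel_dish".split():
    a=search_frame(n,w)
    print(n,[(np.round(x["at"]).tolist(),round(x["confidence"],2)) for x in a[:4]])
```

```text
[ 3.14131863e+00 -1.03712883e-03 -3.14131757e+00] [ 660.31432402 -108.66500629  482.29642212]
plate_brass [([265.0, 157.0], 0.75)]
plate_copper [([418.0, 149.0], 0.97)]
plate_steel [([341.0, 156.0], 0.73)]
hook0 [([340.0, 174.0], 0.63)]
hook1 [([340.0, 174.0], 0.63)]
slot0 [([197.0, 44.0], 0.79), ([340.0, 172.0], 0.4)]
slot1 [([197.0, 44.0], 0.79), ([340.0, 172.0], 0.4)]
tray [([200.0, 44.0], 0.92)]
wax_tin []
flux_tin [([342.0, 175.0], 0.43)]
brush_pot [([111.0, 223.0], 0.56), ([262.0, 155.0], 0.29)]
steel_dish [([19.0, 109.0], 0.55)]
```

View pics/w1.png

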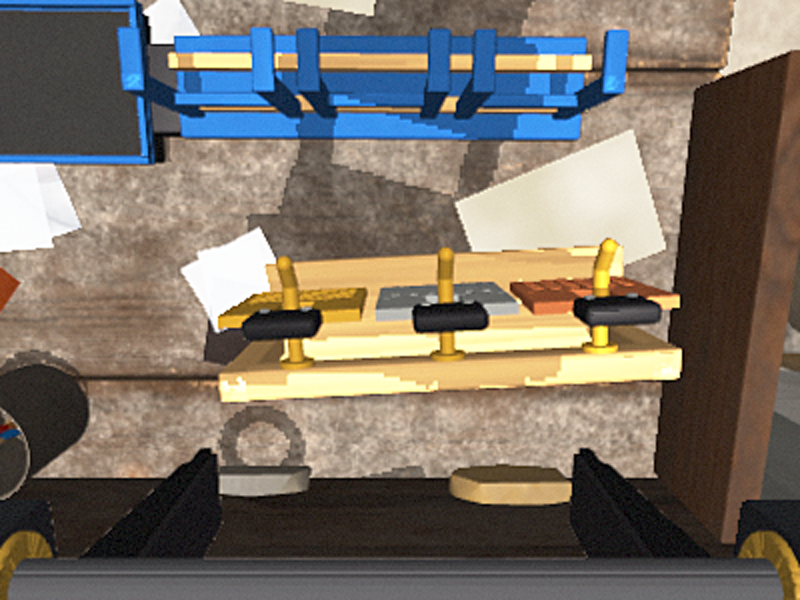

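```bash
cat > fit.py <<'E'
from h import *
from scipy.optimize import least_squares
def place(q,L):
    c,s=np.cos(q[2]),np.sin(q[2]); L=np.atleast_2d(L)
    return np.c_[q[0]+c*L[:,0]-s*L[:,1],q[1]+s*L[:,0]+c*L[:,1],L[:,2]]
def fit(obs,q0):  # obs: list of (pic, local pts, pixels)
    f=lambda q:np.concatenate([(proj(p,place(q,L))-px).ravel() for p,L,px in obs])
    r=least_squares(f,q0,loss="soft_l1"); return r.x,f(r.x).reshape(-1,2)
E
python3 - <<'E'
from fit import *
import pickle
w=pickle.load(open("w1.pkl","rb"))
tips=[[262.5,131],[342.5,126.5],[424.5,121.5]];base=[[268.5,180],[343,177.5],[420,173.5]]
ys=[-78,0,78]
L=np.array([[-61,y,131] for y in ys]+[[-8,y,124] for y in ys]);
q,r=fit([(w,L,np.array(tips+base))],[670,-80,0]);np.set_printoptions(precision=2,suppress=True)
print(q,r.tolist())
print(place(q,[[-36,y,164] for y in ys]),proj(w,place(q,[[-36,y,164] for y in ys]))*2-[240,0])
E
```

```text
[668.48 -80.84   0.05] [[-0.6248008141882337, -1.0318489250190055], [0.27022925788287466, -0.8150909557908363], [-0.2944658937486224, -0.12693953541925396], [-0.6240625396573591, 1.7721990389316886], [0.9364804384599665, 0.4080005847269774], [0.47443796123786797, 0.5195474450668769]]
[[ 636.64 -160.63  164.  ]
 [ 632.53  -82.74  164.  ]
 [ 628.41   -4.85  164.  ]] [[277.43 323.02]
 [452.74 313.96]
 [629.33 304.84]]
```

>>> {"method": "move_arm", "body": {"commands": [[[-0.9, -0.7, 0], 0, 1], [[-0.9, -0.7, 0], 0, 1], [[-0.9, -0.7, 0], 0, 1], [[-0.8, -0.6, 0], 0, 1], [[0, 0, 0], 0, 1], [[0, 0, 0], 0, 1], [[0, 0, 0], 0, 1]]}}

```text
t: 6.87
eef_pos: [555.9, -189.5, 483.0]
tcp_rot: [3.142, 0.001, 3.141]
ft_force: [-0.3, 0.2, 0.6]
opening: 1.002
grip_force: 0.0
```

Run:
```python
from h import *
import pickle
s=env.state();print(s['tcp_rot'],s['eef_pos'])
w=read_camera("wrist");pickle.dump(w,open("w2.pkl","wb"))
c=w["image"][0:225,100:420]; cv2.imwrite("pics/w2.png",cv2.resize(c,None,fx=2.5,fy=2.5,interpolation=cv2.INTER_CUBIC)[:,:,::-1])
for n in "plate_brass slot0 tray wax_tin flux_tin".split():
    a=search_frame(n,w)
    print(n,[(np.round(x["at"]).tolist(),round(x["confidence"],2)) for x in a[:4]])
```

```text
[3.14154756e+00 6.31046413e-04 3.14145357e+00] [ 555.86276475 -189.54294561  482.9803607 ]
plate_brass [([343.0, 251.0], 0.93), ([161.0, 27.0], 0.18)]
slot0 [([276.0, 134.0], 0.95)]
tray [([278.0, 134.0], 0.91), ([390.0, 216.0], 0.4)]
wax_tin [([160.0, 26.0], 0.85)]
flux_tin [([273.0, 21.0], 0.87), ([509.0, 14.0], 0.6)]
```

View pics/w2.png

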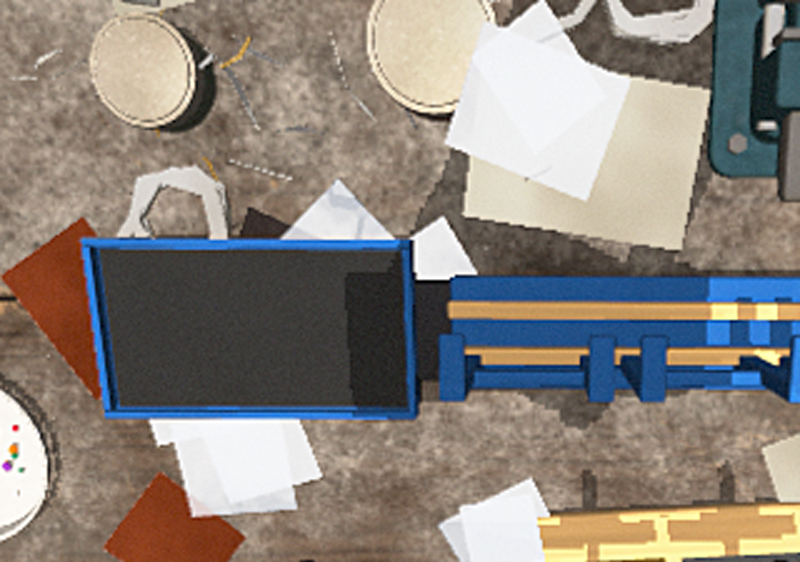

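Run:
```python
from fit import *
import pickle
w=pickle.load(open("w2.pkl","rb"));np.set_printoptions(precision=2,suppress=True)
tray=[(82,240),(411,240),(106,416),(415,416)]
lip=[(466,336),(588,336),(667,336),(793,336)]
st=[(500,302),(500,318),(500,348),(500,362),(780,302),(780,318),(780,348),(780,362)]
px=lambda a:np.array(a)/2.5+[100,0]
def f(v):
    X,Y,th,xt,yb=v;q=(X,Y,th)
    T=[[xt-44,-254,40],[xt-44,-96,40],[xt+44,-254,40],[xt+44,-96,40]]
    Lp=[[-13,yb+o,130] for o in(-78-24,-78+24,-24,24)]
    a=proj(w,place(q,T))-px(tray);b=proj(w,place(q,Lp))-px(lip)
    c=[]
    for k,(u,_) in enumerate(st):
        x=[-20,-12,2,10][k%4]; y=yb+(-78 if k<4 else 30)
        c.append((proj(w,place(q,[[x,y,46]]))-px([st[k]]))[0,1])
    return np.r_[a.ravel(),b.ravel(),c]
r=least_squares(f,[520,-180,0,-5,32],loss="soft_l1");print(r.x,f(r.x))
v=r.x
for n,l in dict(s0=[-5,v[4]+78,34],s1=[-5,v[4],34],s2=[-5,v[4]-78,34],tray=[v[3],-175,32]).items(): print(n,place(v[:3],[l])[0])
for n,z in (("wax_tin",30),("flux_tin",34)):
    print(n,atz(w,search_frame(n,read_camera("wrist"))[0]["at"],z))
```

```text
[ 524.27 -157.15    0.     -5.97   39.74] [-0.52 -0.83 -0.23 -0.83 -0.    1.11  1.07  1.11  0.1  -0.91  0.72 -0.91
  0.01 -0.91 -0.96 -0.91  0.22  0.56  0.21  1.17  0.21  0.56  0.21  1.17]
s0 [519.23 -39.42  34.  ]
s1 [ 519.25 -117.42   34.  ]
s2 [ 519.28 -195.42   34.  ]
tray [ 518.35 -332.16   32.  ]
wax_tin [ 396.74 -371.44   30.  ]
flux_tin [382.63  28.65  34.  ]
```

>>> {"method": "move_arm", "body": {"commands": [[[0.9, 0.35, 0], 0.65, 0.26], [[0.9, 0.35, 0], 0, 0.26], [[0.9, 0.35, 0], 0, 0.26], [[0, 0, -0.9], 0, 0.26], [[0, 0, -0.9], 0, 0.26], [[0, 0, -0.9], 0, 0.26], [[0, 0, -0.8], 0, 0.26], [[0, 0, -0.75], 0, 0.26], [[0, 0, -0.51], 0, 0.26], [[0, 0, 0], 0, 0.26], [[0, 0, 0], 0, 0.26], [[0, 0, 0], 0, 0.26]]}}

```text
t: 8.37
eef_pos: [636.9, -158.2, 341.1]
tcp_rot: [-3.141, 0.001, -3.089]
ft_force: [0.3, 0.2, 0.5]
opening: 0.634
grip_force: 0.0
```

>>> {"method": "move_arm", "body": {"commands": [[[0, 0, 0], 0, -0.6], [[0, 0, 0], 0, -1], [[0, 0, 0], 0, -1], [[0, 0, 0], 0, -1], [[0, 0, 0], 0, -1], [[0, 0, 0], 0, -1], [[0, 0, 0], 0, -1], [[0, 0, 0], 0, -1]]}}

```text
t: 9.03
eef_pos: [636.7, -158.1, 340.3]
tcp_rot: [-3.142, 0.001, -3.089]
ft_force: [0.2, 0.9, 3.6]
opening: 0.352
grip_force: 29.8
```

>>> {"method": "move_arm", "body": {"commands": [[[0, 0, 0.3], 0, -1], [[0, 0, 0.3], 0, -1], [[0, 0, 0], 0, -1], [[-0.4, -0.02, 0], 0, -1], [[-0.4, -0.02, 0], 0, -1], [[-0.4, -0.02, 0], 0, -1], [[-0.4, -0.02, 0], 0, -1], [[-0.2, 0, 0.2], 0, -1], [[0, -0.8, 0.2], -0.65, -1], [[0, -0.8, 0], 0, -1], [[0, -0.8, 0], 0, -1], [[0, -0.8, 0], 0, -1], [[0, -0.8, 0], 0, -1], [[0, -0.8, 0], 0, -1], [[-0.6, -0.8, 0], 0, -1], [[-0.6, 0, 0], 0, -1], [[-0.6, 0, 0], 0, -1], [[-0.6, 0, 0], 0, -1], [[-0.5, 0, 0], 0, -1], [[0, 0, 0], 0, -1]]}}

```text
t: 10.7
eef_pos: [493.8, -328.7, 370.6]
tcp_rot: [3.141, -0.001, 3.141]
ft_force: [1.3, 0.0, -1.8]
opening: 0.354
grip_force: 29.7
```

Run:
```python
from h import *
import pickle
w=read_camera("wrist");pickle.dump(w,open("w3.pkl","wb"));s=env.state();print(s["eef_pos"],s["opening"],s["ft_force"])
c=w["image"][0:300,120:520]; cv2.imwrite("pics/w3.png",cv2.resize(c,None,fx=2,fy=2,interpolation=cv2.INTER_CUBIC)[:,:,::-1])
K,R,t=P(w);print(-R.T@t)
f=s["eef_pos"]-[0,0,190+106]; print(f,proj(w,[f+[0,-35,0],f+[0,35,0],f+[0,-35,90],f+[0,35,90]])*2-[240,0])
```

```text
[ 495.05944055 -328.74562748  370.78521768] 0.35041305958489394 [ 1.23529945 -0.52955493 -3.13442366]
[ 418.08578201 -328.47422788  351.01456801]
[ 495.05944055 -328.74562748   74.78521768] [[311.1477179  390.34927731]
 [476.7731002  390.27728213]
 [274.98019526 472.32273709]
 [512.45868384 472.2247431 ]]
```

View pics/w3.png

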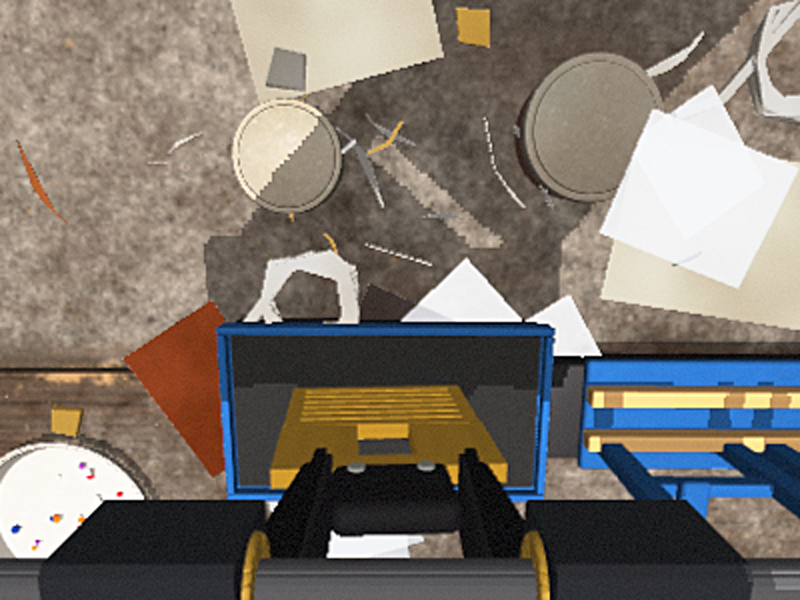

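>>> {"method": "move_arm", "body": {"commands": [[[0, 0, -0.5], 0, -1], [[0, 0, -0.5], 0, -1], [[0, 0, -0.32], 0, -1], [[0, 0, 0], 0, -1], [[-0.3, 0, 0], 0, -1], [[-0.15, 0, 0], 0, -1], [[-0.1, 0, 0], 0, -1], [[-0.1, 0, -0.003], 0, -1], [[-0.1, 0, -0.005], 0, -1], [[-0.1, 0, -0.01], 0, -1], [[-0.1, 0, -0.01], 0, -1], [[-0.1, 0, -0.015], 0, -1], [[-0.1, 0, -0.015], 0, -1], [[-0.1, 0, -0.02], 0, -1], [[-0.1, 0, -0.02], 0, -1], [[-0.1, 0, -0.025], 0, -1], [[-0.1, 0, -0.025], 0, -1], [[-0.1, 0, -0.025], 0, -1], [[0, 0, 0], 0, -1], [[0, 0, 0], 0, -1]]}}

```text
t: 12.42
eef_pos: [446.0, -328.6, 325.1]
tcp_rot: [3.141, -0.0, 3.142]
ft_force: [2.6, -1.1, -1.6]
opening: 0.355
grip_force: 30.0
```

Run:
```python
from h import *
import pickle
w=read_camera("wrist");pickle.dump(w,open("w4.pkl","wb"));s=env.state();print(s["eef_pos"],s["opening"],s["ft_force"])
c=w["image"][0:300,120:520]; cv2.imwrite("pics/w4.png",cv2.resize(c,None,fx=2,fy=2,interpolation=cv2.INTER_CUBIC)[:,:,::-1])
piv=s["eef_pos"]-[0,0,190-7]
for a in (0,10,14,18,22):
    d=np.array([np.sin(np.radians(a)),0,-np.cos(np.radians(a))])
    print(a,(proj(w,[piv+d*113+[0,-35,0],piv+d*113+[0,35,0],piv+d*23,piv+d*113])*2-[240,0]).round().tolist())
```

```text
[ 446.08531467 -328.52764236  325.16019978] 0.3520143024051646 [ 1.77598126  0.06104018 -1.75026059]
0 [[311.0, 387.0], [477.0, 387.0], [394.0, 468.0], [394.0, 387.0]]
10 [[312.0, 433.0], [476.0, 433.0], [394.0, 481.0], [394.0, 433.0]]
14 [[313.0, 451.0], [476.0, 451.0], [394.0, 487.0], [394.0, 451.0]]
18 [[313.0, 469.0], [476.0, 469.0], [394.0, 492.0], [394.0, 469.0]]
22 [[312.0, 488.0], [476.0, 488.0], [394.0, 498.0], [394.0, 488.0]]
```

View pics/w4.png

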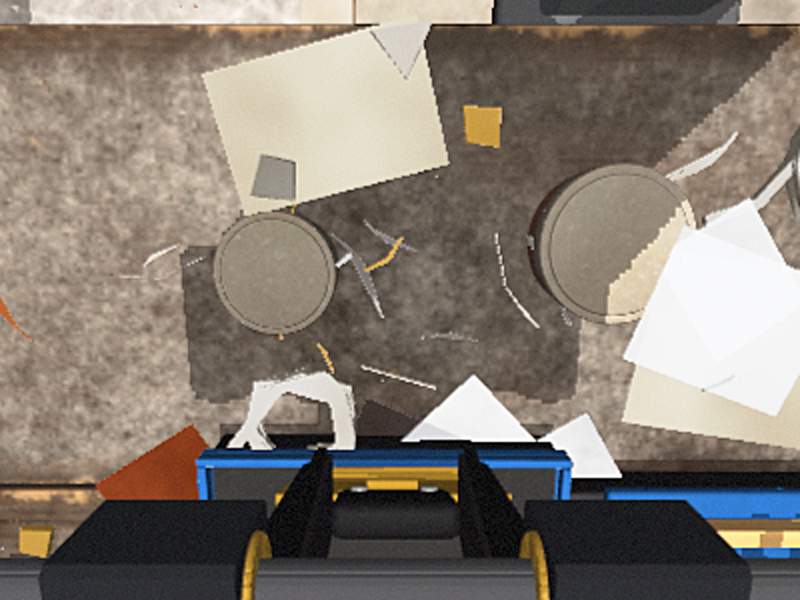

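>>> {"method": "move_arm", "body": {"commands": [[[0, 0, 0.5], 0, -1], [[0, 0, 0.5], 0, -1], [[0.3, 0.75, 0], 0, -1], [[0.3, 0.75, 0], 0, -1], [[0.3, 0.75, 0], 0, -1], [[0.3, 0.75, 0], 0, -1], [[0.14, 0.75, 0], 0, -1], [[0, 0.75, 0], 0, -1], [[0, 0, 0], 0, -1], [[0, 0, 0], 0, -1], [[0, 0, 0], 0, -1]]}}

```text
t: 13.38
eef_pos: [486.3, -193.8, 355.1]
tcp_rot: [3.141, -0.001, -3.141]
ft_force: [0.3, 0.4, -2.3]
opening: 0.353
grip_force: 30.0
```

Run:
```python
from h import *
import pickle
w=read_camera("wrist");s=env.state();print(s["eef_pos"],s["opening"],s["ft_force"])
c=w["image"][140:290,200:420]; cv2.imwrite("pics/w5.png",cv2.resize(c,None,fx=3.5,fy=3.5,interpolation=cv2.INTER_CUBIC)[:,:,::-1])
print((proj(w,[[512.3,y,46] for y in (-250,-195,-150)]+[[526.3,y,46] for y in (-250,-195,-150)]+[[511.3,-195-24,136],[511.3,-195+24,136]])*3.5-[700,490]).round().tolist())
piv=s["eef_pos"]-[0,0,190-7]
for a in (14,18,22):
    d=np.array([np.sin(np.radians(a)),0,-np.cos(np.radians(a))])
    print(a,(proj(w,[piv+d*113+[0,-35,0],piv+d*113+[0,35,0],piv+d*23,piv+d*113])*3.5-[700,490]).round().tolist())
```

```text
[ 486.27360669 -194.07978643  355.09016441] 0.35189026748314184 [-0.42599551 -0.55269938 -1.88654484]
[[192.0, 271.0], [405.0, 272.0], [580.0, 272.0], [194.0, 322.0], [405.0, 322.0], [578.0, 323.0], [273.0, 428.0], [533.0, 429.0]]
14 [[266.0, 299.0], [552.0, 299.0], [408.0, 361.0], [409.0, 299.0]]
18 [[266.0, 331.0], [552.0, 331.0], [408.0, 371.0], [409.0, 331.0]]
22 [[265.0, 364.0], [552.0, 364.0], [408.0, 380.0], [409.0, 364.0]]
```

View pics/w5.png

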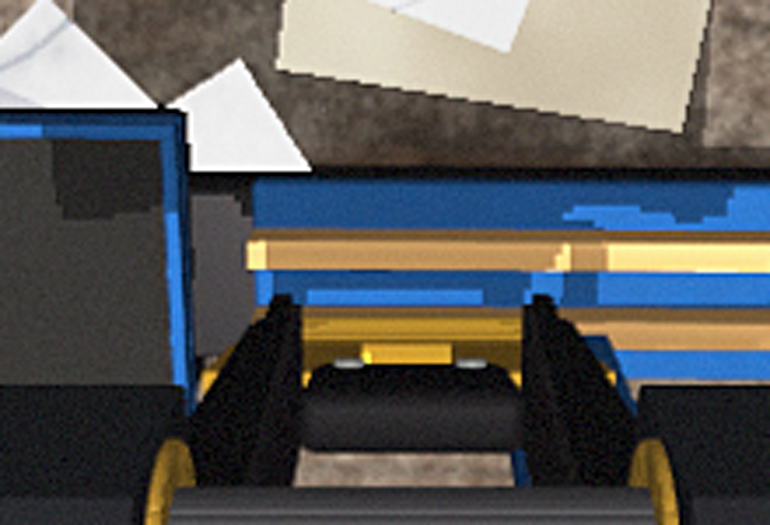

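>>> {"method": "move_arm", "body": {"commands": [[[0.03, 0, -0.2], 0, -1], [[0, 0, -0.2], 0, -1], [[0, 0, -0.2], 0, -1], [[0, 0, -0.2], 0, -1], [[0, 0, -0.15], 0, -1], [[0, 0, 0], 0, -1], [[0, 0, 0], 0, -1]]}}

```text
t: 14.02
eef_pos: [487.2, -193.8, 326.5]
tcp_rot: [-3.141, 0.0, -3.142]
ft_force: [-0.2, -1.3, -0.6]
opening: 0.354
grip_force: 30.0
```

>>> {"method": "move_arm", "body": {"commands": [[[0.16, 0, 0.043], 0, -1], [[0.16, 0, 0.037], 0, -1], [[0.16, 0, 0.03], 0, -1], [[0.16, 0, 0.023], 0, -1], [[0.16, 0, 0.013], 0, -1], [[0.16, 0, 0.007], 0, -1], [[0.16, 0, 0.003], 0, -1], [[0.16, 0, -0.003], 0, -1], [[0, 0, 0], 0, -1], [[0, 0, 0], 0, -1], [[0, 0, 0], 0, -1]]}}

```text
t: 14.93
eef_pos: [525.7, -193.4, 331.1]
tcp_rot: [3.141, 0.0, -3.141]
ft_force: [-1.9, 0.4, -1.7]
opening: 0.355
grip_force: 30.0
```

Run:
```python
from h import *
import pickle
w=read_camera("wrist");s=env.state();print(s["eef_pos"],s["opening"],s["ft_force"],s["moment"])
c=w["image"][140:290,200:420]; cv2.imwrite("pics/w6.png",cv2.resize(c,None,fx=3.5,fy=3.5,interpolation=cv2.INTER_CUBIC)[:,:,::-1])
piv=s["eef_pos"]-[0,0,190-7]
for a in (-3,0,5):
    d=np.array([np.sin(np.radians(a)),0,-np.cos(np.radians(a))])
    print(a,(proj(w,[piv+d*113+[0,-35,0],piv+d*113+[0,35,0],piv+d*23,piv+d*113])*3.5-[700,490]).round().tolist())
```

```text
[ 525.66857198 -193.43671894  331.16354215] 0.3548479691654018 [-1.65435422 -0.16194622 -2.74535342] [0.15345808 0.32560101 0.01696531]
-3 [[264.0, 163.0], [556.0, 164.0], [410.0, 322.0], [410.0, 163.0]]
0 [[265.0, 187.0], [555.0, 187.0], [410.0, 328.0], [410.0, 187.0]]
5 [[266.0, 226.0], [554.0, 227.0], [410.0, 340.0], [410.0, 227.0]]
```

View pics/w6.png

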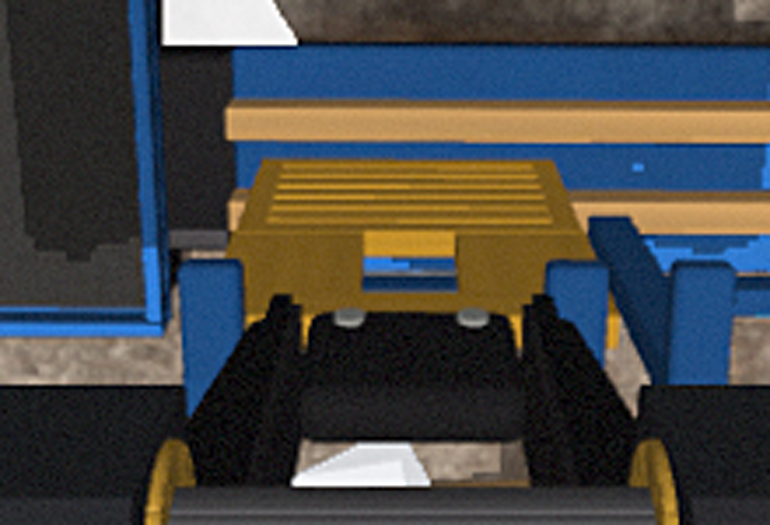

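>>> {"method": "move_arm", "body": {"commands": [[[0.05, -0.13, 0], 0, -1], [[0, 0, 0], 0, -1], [[0, 0, 0], 0, -0.05], [[0, 0, 0], 0, -0.05], [[0, 0, 0], 0, -0.05], [[0, 0, 0], 0, -0.05], [[0, 0, 0], 0, -0.05], [[0, 0, 0.6], 0, -0.05], [[0, 0, 0.8], 0, 0.26], [[0.9, 0.9, 0.8], 0, 0.26], [[0.9, 0.9, 0.8], 0, 0.26], [[0.9, 0.9, 0], 0.65, 0.26], [[0.8, 0.9, 0], 0, 0.26], [[0, 0, 0], 0, 0.26], [[0, 0, 0], 0, 0.26]]}}

```text
t: 16.23
eef_pos: [628.7, -92.1, 417.2]
tcp_rot: [3.141, -0.0, -3.087]
ft_force: [-0.6, 0.4, -0.4]
opening: 0.626
grip_force: 0.0
```

Run:
```python
from h import *
import pickle
w=read_camera("wrist");s=env.state();print(s["eef_pos"],s["opening"],s["ft_force"])
c=w["image"][0:300,100:500]; cv2.imwrite("pics/w7.png",cv2.resize(c,None,fx=2,fy=2,interpolation=cv2.INTER_CUBIC)[:,:,::-1])
```

```text
[628.04925424 -93.06217659 417.24921609] 0.6334180566569185 [-0.92688951  0.33502628  0.44207003]
```

View pics/w7.png

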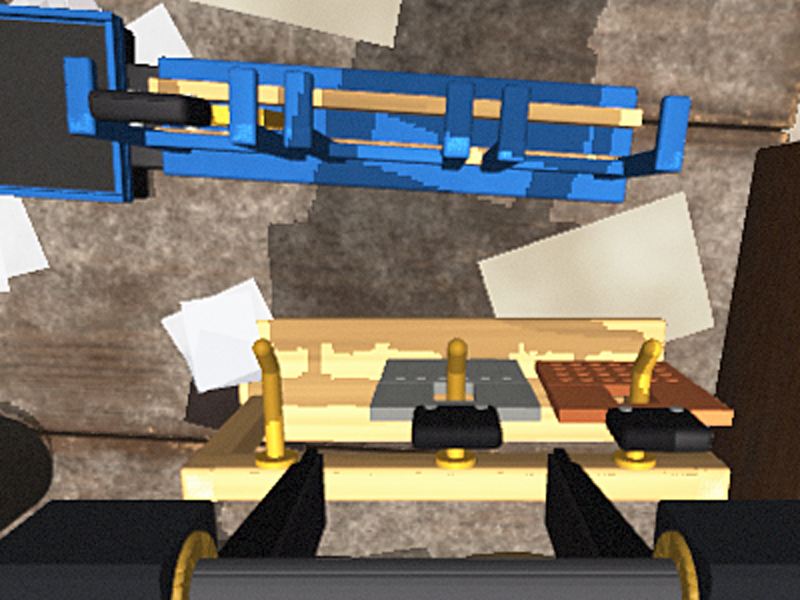

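>>> {"method": "move_arm", "body": {"commands": [[[0.13, 0.3, 0], 0, 0.26], [[0, 0, 0], 0, 0.26], [[0, 0, -0.85], 0, 0.26], [[0, 0, -0.85], 0, 0.26], [[0, 0, -0.85], 0, 0.26], [[0, 0, 0], 0, 0.26], [[0, 0, 0], 0, -0.6], [[0, 0, 0], 0, -1], [[0, 0, 0], 0, -1], [[0, 0, 0], 0, -1], [[0, 0, 0], 0, -1], [[0, 0, 0], 0, -1], [[0, 0, 0], 0, -1]]}}

```text
t: 17.37
eef_pos: [632.0, -84.4, 342.2]
tcp_rot: [-3.141, 0.002, -3.089]
ft_force: [-0.3, 0.9, 6.3]
opening: 0.357
grip_force: 30.0
```

>>> {"method": "move_arm", "body": {"commands": [[[0, 0, 0.3], 0, -1], [[0, 0, 0.3], 0, -1], [[0, 0, 0], 0, -1], [[-0.4, -0.02, 0], 0, -1], [[-0.4, -0.02, 0], 0, -1], [[-0.4, -0.02, 0], 0, -1], [[-0.4, -0.02, 0], 0, -1], [[-0.2, 0, 0.2], 0, -1], [[0, -0.8, 0.15], -0.65, -1], [[0, -0.8, 0], 0, -1], [[0, -0.8, 0], 0, -1], [[0, -0.8, 0], 0, -1], [[0, -0.8, 0], 0, -1], [[0, -0.82, 0], 0, -1], [[0, -0.82, 0], 0, -1], [[0, -0.82, 0], 0, -1], [[-0.56, -0.82, 0], 0, -1], [[-0.56, -0.8, 0], 0, -1], [[-0.56, 0, 0], 0, -1], [[-0.56, 0, 0], 0, -1]]}}

```text
t: 19.03
eef_pos: [509.8, -330.7, 369.8]
tcp_rot: [-3.141, 0.0, 3.14]
ft_force: [0.5, -0.4, -2.6]
opening: 0.354
grip_force: 30.0
```

>>> {"method": "move_arm", "body": {"commands": [[[-0.5, 0, -0.4], 0, -1], [[0, 0, -0.5], 0, -1], [[0, 0, -0.35], 0, -1], [[0, 0, 0], 0, -1], [[-0.3, 0, 0], 0, -1], [[-0.15, 0, 0], 0, -1], [[-0.1, 0, 0], 0, -1], [[-0.1, 0, -0.003], 0, -1], [[-0.1, 0, -0.005], 0, -1], [[-0.1, 0, -0.01], 0, -1], [[-0.1, 0, -0.01], 0, -1], [[-0.1, 0, -0.015], 0, -1], [[-0.1, 0, -0.015], 0, -1], [[-0.1, 0, -0.02], 0, -1], [[-0.1, 0, -0.02], 0, -1], [[-0.1, 0, -0.025], 0, -1], [[-0.1, 0, -0.025], 0, -1], [[-0.1, 0, -0.025], 0, -1], [[0, 0, 0], 0, -1], [[0, 0, 0], 0, -1]]}}

```text
t: 20.7
eef_pos: [446.1, -329.4, 326.9]
tcp_rot: [3.141, -0.0, -3.142]
ft_force: [1.9, 1.0, -0.8]
opening: 0.356
grip_force: 30.0
```

Run:
```python
from h import *
w=read_camera("wrist");s=env.state();print(s["eef_pos"],s["opening"],s["ft_force"])
for n in "plate_steel","wax_tin","flux_tin":
  for o in cut_out(n,w)[:3]:
    r,c=np.where(o["region"]);print(n,o["confidence"],r.min(),r.max(),c.min(),c.max(),atz(w,o["at"],30))
np.save("reg.npy",w["image"][215:262,270:370])
# first non-dark/blue rows inside finger gap
for r in range(220,250): print(r,w["image"][r,285:350].mean(0).round(),end=" ")
```

```text
[ 446.15474822 -329.35449634  326.89237454] 0.3533883031324454 [ 2.01695182 -0.05048715 -0.82531311]
plate_steel 0.76 233 270 287 349 [ 499.44603304 -329.72514883   30.        ]
flux_tin 0.65 82 161 385 467 [ 384.43987746 -242.03099474   30.        ]
flux_tin 0.62 105 166 228 290 [ 394.51442417 -376.43059892   30.        ]
220 [49. 48. 47.] 221 [54. 54. 52.] 222 [61. 58. 54.] 223 [62. 64. 72.] 224 [17. 43. 76.] 225 [21. 52. 89.] 226 [ 28.  63. 106.] 227 [20. 43. 72.] 228 [23. 53. 88.] 229 [ 34.  78. 131.] 230 [ 36.  86. 146.] 231 [ 34.  84. 145.] 232 [ 41.  80. 133.] 233 [64. 64. 62.] 234 [72. 70. 65.] 235 [70. 69. 67.] 236 [68. 68. 66.] 237 [86. 87. 85.] 238 [105. 107. 103.] 239 [75. 75. 72.] 240 [109. 110. 106.] 241 [116. 118. 113.] 242 [114. 115. 111.] 243 [119. 120. 116.] 244 [117. 118. 114.] 245 [55. 55. 53.] 246 [21. 20. 21.] 247 [27. 27. 28.] 248 [31. 31. 31.] 249 [27. 27. 27.]
```

>>> {"method": "move_arm", "body": {"commands": [[[0, 0, 0.5], 0, -1], [[0, 0, 0.5], 0, -1], [[0, 1, 0], 0, -1], [[0, 1, 0], 0, -1], [[0, 1, 0], 0, -1], [[0, 1, 0], 0, -1], [[0, 1, 0], 0, -1], [[0, 1, 0], 0, -1], [[0, 1, 0], 0, -1], [[0.4, 0, 0], 0, -1], [[0.4, 0, 0], 0, -1], [[0.4, 0, 0], 0, -1], [[0.17, 0, 0], 0, -1], [[0, 0, 0], 0, -1], [[0, 0, -0.2], 0, -1], [[0, 0, -0.2], 0, -1], [[0, 0, -0.2], 0, -1], [[0, 0, -0.2], 0, -1], [[0, 0, -0.15], 0, -1], [[0, 0, 0], 0, -1]]}}

```text
t: 22.57
eef_pos: [487.0, -119.2, 328.4]
tcp_rot: [3.141, -0.0, 3.141]
ft_force: [-1.0, 2.9, 5.1]
opening: 0.353
grip_force: 30.0
```

Run:
```python
from h import *
w=read_camera("wrist");s=env.state();print(s["eef_pos"],s["opening"],s["ft_force"])
c=w["image"][140:290,200:420]; cv2.imwrite("pics/w8.png",cv2.resize(c,None,fx=3.5,fy=3.5,interpolation=cv2.INTER_CUBIC)[:,:,::-1])
```

```text
[ 487.06869631 -119.1934618   328.44372634] 0.35469928550557783 [-1.7386047   2.0810787   5.09746081]
```

View pics/w8.png

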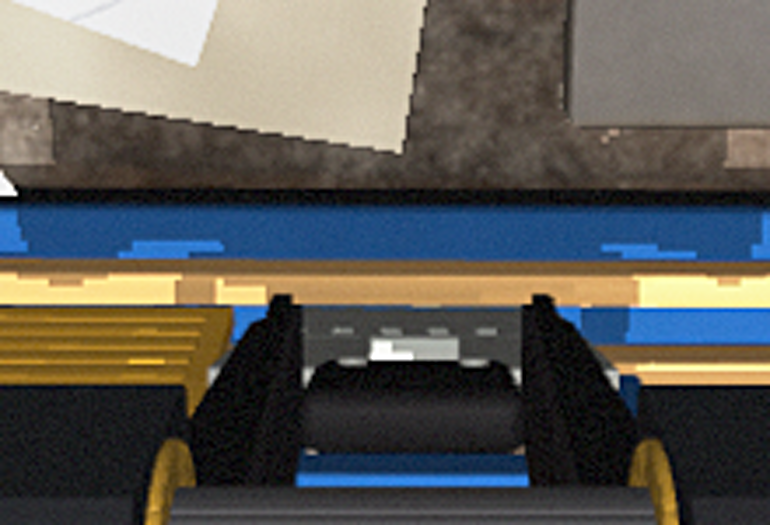

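>>> {"method": "move_arm", "body": {"commands": [[[0.16, 0, 0.05], 0, -1], [[0.16, 0, 0.04], 0, -1], [[0.16, 0, 0.03], 0, -1], [[0.16, 0, 0.023], 0, -1], [[0, 0, 0], 0, -1]]}}

```text
t: 23.03
eef_pos: [507.3, -119.4, 332.6]
tcp_rot: [3.141, 0.0, -3.141]
ft_force: [-1.0, 0.5, -1.4]
opening: 0.356
grip_force: 30.0
```

>>> {"method": "move_arm", "body": {"commands": [[[0.16, 0, 0.013], 0, -1], [[0.16, 0, 0.003], 0, -1], [[0.16, 0, 0], 0, -1], [[0.16, 0, -0.01], 0, -1], [[0, 0, 0], 0, -1], [[0, 0, 0], 0, -1]]}}

```text
t: 23.53
eef_pos: [525.9, -119.3, 332.7]
tcp_rot: [3.141, -0.001, -3.141]
ft_force: [-3.1, -0.1, -1.7]
opening: 0.352
grip_force: 30.0
```

Run:
```python
from h import *
w=read_camera("wrist");s=env.state();print(s["eef_pos"],s["opening"],s["ft_force"])
for o in cut_out("plate_steel",w)[:1]:
    r,c=np.where(o["region"]);print(o["confidence"],(r.min()-140)*3.5,(r.max()-140)*3.5,(c.min()-200)*3.5,(c.max()-200)*3.5)
    top=r.min(); cc=c[r<=top+1]; print("foot cols",(cc.min()-200)*3.5,(cc.max()-200)*3.5)
im=w["image"]
for r in range(165,200): print(r,im[r,330],end=" ")
```

```text
[ 525.81446728 -119.31511759  332.75645032] 0.35341889774536833 [-2.53897344  0.40203147 -1.7995989 ]
0.93 150.5 441.0 231.0 591.5
foot cols 273.0 546.0
165 [ 28  82 132] 166 [ 27  78 132] 167 [ 29  77 134] 168 [ 72  76 103] 169 [123  90  51] 170 [139 109  68] 171 [205 155  96] 172 [222 169 106] 173 [211 162 101] 174 [205 158  99] 175 [200 157  98] 176 [198 152  94] 177 [192 147  90] 178 [205 156  94] 179 [211 162 102] 180 [111 102 102] 181 [ 14  68 134] 182 [ 22  74 135] 183 [ 44  78 127] 184 [ 95  99 101] 185 [100  98  88] 186 [95 93 90] 187 [93 92 92] 188 [98 99 96] 189 [98 96 96] 190 [98 97 95] 191 [100  96  95] 192 [98 96 92] 193 [99 94 89] 194 [94 93 91] 195 [93 95 90] 196 [94 92 91] 197 [96 97 94] 198 [95 97 93] 199 [94 95 90]
```

>>> {"method": "move_arm", "body": {"commands": [[[0.05, 0, 0], 0, -1], [[0, 0, 0], 0, -0.05], [[0, 0, 0], 0, -0.05], [[0, 0, 0], 0, -0.05], [[0, 0, 0], 0, -0.05], [[0, 0, 0], 0, -0.05], [[0, 0, 0.6], 0, -0.05], [[0, 0, 0.8], 0, 0.26], [[0.85, 0.9, 0.8], 0, 0.26], [[0.85, 0.9, 0.6], 0, 0.26], [[0.85, 0.9, 0], 0.65, 0.26], [[0.82, 0.93, 0], 0, 0.26], [[0, 0, 0], 0, 0.26], [[0, 0, 0], 0, 0.26], [[0, 0, 0], 0, 0.26]]}}

```text
t: 24.88
eef_pos: [626.6, -12.0, 415.1]
tcp_rot: [3.142, -0.001, -3.089]
ft_force: [0.2, -0.4, 0.4]
opening: 0.631
grip_force: 0.0
```

Run:
```python
from h import *
w=read_camera("wrist");s=env.state();print(s["eef_pos"],s["opening"],s["ft_force"])
c=w["image"][0:300,100:500]; cv2.imwrite("pics/w9.png",cv2.resize(c,None,fx=2,fy=2,interpolation=cv2.INTER_CUBIC)[:,:,::-1])
```

```text
[626.38582402 -12.50648955 415.3354061 ] 0.6293750491745008 [-0.95234451 -0.51422909  1.23530453]
```

View pics/w9.png

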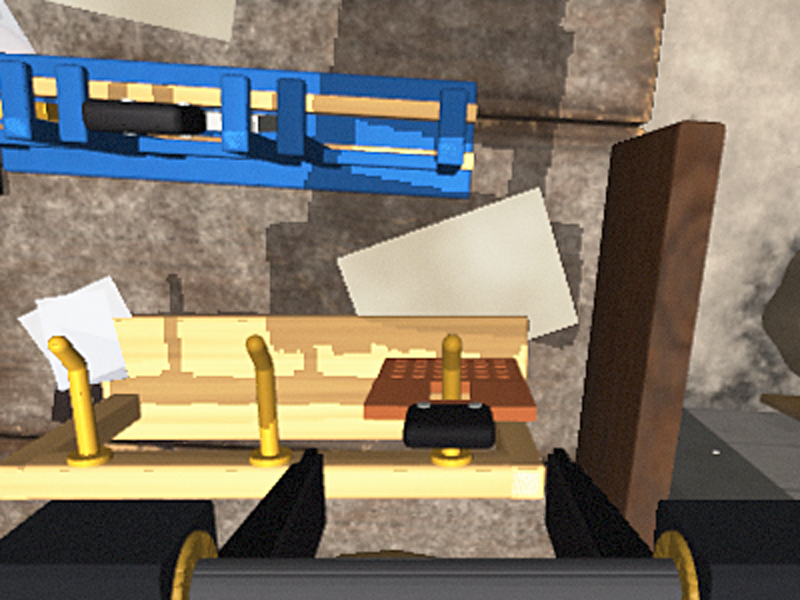

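>>> {"method": "move_arm", "body": {"commands": [[[0.07, 0.15, 0], 0, 0.26], [[0, 0, -0.85], 0, 0.26], [[0, 0, -0.85], 0, 0.26], [[0, 0, -0.8], 0, 0.26], [[0, 0, 0], 0, 0.26], [[0, 0, 0], 0, -0.6], [[0, 0, 0], 0, -1], [[0, 0, 0], 0, -1], [[0, 0, 0], 0, -1], [[0, 0, 0], 0, -1], [[0, 0, 0], 0, -1], [[0, 0, 0], 0, -1]]}}

```text
t: 25.93
eef_pos: [629.0, -7.5, 341.5]
tcp_rot: [-3.141, 0.002, -3.089]
ft_force: [-1.1, 1.3, 6.2]
opening: 0.353
grip_force: 30.0
```

>>> {"method": "move_arm", "body": {"commands": [[[0, 0, 0.3], 0, -1], [[0, 0, 0.3], 0, -1], [[0, 0, 0], 0, -1], [[-0.4, -0.02, 0], 0, -1], [[-0.4, -0.02, 0], 0, -1], [[-0.4, -0.02, 0], 0, -1], [[-0.4, -0.02, 0], 0, -1], [[-0.1, 0, 0.2], 0, -1], [[0, -0.97, 0.15], -0.65, -1], [[0, -0.97, 0], 0, -1], [[0, -0.97, 0], 0, -1], [[0, -0.97, 0], 0, -1], [[0, -0.97, 0], 0, -1], [[0, -0.97, 0], 0, -1], [[0, -0.97, 0], 0, -1], [[0, -0.97, 0], 0, -1], [[0, -0.97, 0], 0, -1], [[0, -0.97, 0], 0, -1], [[-0.56, -0.97, 0], 0, -1], [[-0.56, 0, 0], 0, -1]]}}

```text
t: 27.6
eef_pos: [544.1, -334.4, 369.0]
tcp_rot: [-3.14, 0.001, 3.14]
ft_force: [-0.0, 0.6, -1.8]
opening: 0.352
grip_force: 29.9
```

>>> {"method": "move_arm", "body": {"commands": [[[-0.6, 0, 0], 0, -1], [[-0.6, 0, 0], 0, -1], [[-0.45, 0, -0.3], 0, -1], [[0, 0, -0.5], 0, -1], [[0, 0, -0.4], 0, -1], [[0, 0, 0], 0, -1], [[0, 0, 0], 0, -1]]}}

```text
t: 28.18
eef_pos: [495.1, -330.2, 333.2]
tcp_rot: [3.141, -0.0, -3.141]
ft_force: [-0.5, -0.5, -0.8]
opening: 0.356
grip_force: 29.9
```

>>> {"method": "move_arm", "body": {"commands": [[[-0.3, 0, -0.04], 0, -1], [[-0.15, 0, 0], 0, -1], [[-0.1, 0, 0], 0, -1], [[-0.1, 0, -0.003], 0, -1], [[-0.1, 0, -0.005], 0, -1], [[-0.1, 0, -0.01], 0, -1], [[-0.1, 0, -0.01], 0, -1], [[-0.1, 0, -0.015], 0, -1], [[-0.1, 0, -0.015], 0, -1], [[-0.1, 0, -0.02], 0, -1], [[-0.1, 0, -0.02], 0, -1], [[-0.1, 0, -0.025], 0, -1], [[-0.1, 0, -0.025], 0, -1], [[-0.1, 0, -0.025], 0, -1], [[0, 0, 0], 0, -1], [[0, 0, 0], 0, -1]]}}

```text
t: 29.52
eef_pos: [445.2, -330.0, 326.6]
tcp_rot: [3.141, -0.0, -3.142]
ft_force: [1.8, 1.5, -0.6]
opening: 0.356
grip_force: 30.0
```

Run:
```python
from h import *
w=read_camera("wrist");s=env.state();print(s["eef_pos"],s["opening"],s["ft_force"])
for r in range(222,248): print(r,w["image"][r,285:350].mean(0).round(),end=" ")
for n in ("wax_tin","flux_tin"):
  for o in cut_out(n,w)[:3]:
    r,c=np.where(o["region"]);print(n,o["confidence"],r.min(),r.max(),c.min(),c.max(),atz(w,o["at"],30))
```

```text
[ 445.28640695 -329.99247793  326.5977702 ] 0.35127519415232944 [1.43198973 0.98083976 0.01194742]
222 [56. 54. 53.] 223 [61. 58. 54.] 224 [61. 64. 71.] 225 [16. 40. 72.] 226 [22. 52. 89.] 227 [ 27.  63. 107.] 228 [20. 43. 71.] 229 [22. 50. 84.] 230 [ 31.  73. 122.] 231 [ 35.  86. 146.] 232 [ 32.  82. 140.] 233 [ 71.  74. 108.] 234 [127.  71.  44.] 235 [126.  69.  38.] 236 [111.  62.  37.] 237 [117.  65.  39.] 238 [152.  84.  49.] 239 [98. 55. 33.] 240 [120.  67.  41.] 241 [141.  79.  47.] 242 [139.  80.  49.] 243 [142.  91.  65.] 244 [127.  91.  71.] 245 [48. 42. 42.] 246 [20. 15. 15.] 247 [30. 21. 19.] wax_tin 0.84 107 167 229 290 [ 395.0514623  -376.53862551   30.        ]
flux_tin 0.86 82 162 385 468 [ 385.34897215 -242.22513756   30.        ]
```

>>> {"method": "move_arm", "body": {"commands": [[[0, 0, 0.5], 0, -1], [[0, 0, 0.5], 0, -1], [[0, 0.96, 0], 0, -1], [[0, 0.96, 0], 0, -1], [[0, 0.96, 0], 0, -1], [[0, 0.96, 0], 0, -1], [[0, 0.96, 0], 0, -1], [[0, 0.96, 0], 0, -1], [[0, 0.96, 0], 0, -1], [[0, 0.96, 0], 0, -1], [[0, 0.96, 0], 0, -1], [[0, 0.96, 0], 0, -1], [[0.4, 0, 0], 0, -1], [[0.4, 0, 0], 0, -1], [[0.4, 0, 0], 0, -1], [[0.2, 0, 0], 0, -1], [[0, 0, -0.2], 0, -1], [[0, 0, -0.2], 0, -1], [[0, 0, 0], 0, -1], [[0, 0, 0], 0, -1]]}}

```text
t: 31.33
eef_pos: [486.8, -42.1, 344.0]
tcp_rot: [3.141, -0.002, 3.142]
ft_force: [-0.1, 0.2, -2.6]
opening: 0.354
grip_force: 30.0
```

>>> {"method": "move_arm", "body": {"commands": [[[0.03, 0.02, -0.2], 0, -1], [[0, 0, -0.2], 0, -1], [[0, 0, -0.13], 0, -1], [[0, 0, 0], 0, -1], [[0, 0, 0], 0, -1]]}}

```text
t: 31.75
eef_pos: [488.1, -41.2, 328.7]
tcp_rot: [3.141, -0.0, -3.141]
ft_force: [-1.2, 2.9, 3.8]
opening: 0.353
grip_force: 30.0
```

Similar to steel; straighten.

>>> {"method": "move_arm", "body": {"commands": [[[0.16, 0, 0.05], 0, -1], [[0.16, 0, 0.04], 0, -1], [[0.16, 0, 0.03], 0, -1], [[0.16, 0, 0.023], 0, -1], [[0.16, 0, 0.013], 0, -1], [[0.16, 0, 0.003], 0, -1], [[0.16, 0, 0], 0, -1], [[0.14, 0, -0.01], 0, -1], [[0, 0, 0], 0, -1], [[0, 0, 0], 0, -1]]}}

```text
t: 32.58
eef_pos: [526.1, -41.4, 333.0]
tcp_rot: [3.141, -0.001, -3.141]
ft_force: [-3.4, 0.5, -1.9]
opening: 0.353
grip_force: 30.0
```

Run:
```python
from h import *
w=read_camera("wrist");s=env.state();print(s["eef_pos"],s["opening"],s["ft_force"])
for o in cut_out("plate_copper",w)[:1]:
    r,c=np.where(o["region"]);print(o["confidence"],r.min(),c.min(),c.max())
    cc=c[r<=r.min()+1]; print("foot cols",(cc.min()-200)*3.5,(cc.max()-200)*3.5)
im=w["image"]
for r in range(165,192): print(r,im[r,330],end=" ")
```

```text
[526.06170711 -41.36529211 332.97940358] 0.3520187654837411 [-4.51854276  0.10381832 -2.12380598]
0.84 185 267 369
foot cols 273.0 560.0
165 [ 38  84 144] 166 [ 27  84 142] 167 [ 35  87 149] 168 [ 65  87 137] 169 [124  90  46] 170 [133 103  63] 171 [193 149  96] 172 [239 188 116] 173 [235 189 120] 174 [234 189 120] 175 [229 186 112] 176 [229 181 113] 177 [227 181 112] 178 [225 177 110] 179 [233 177 103] 180 [214 160 111] 181 [  0  66 138] 182 [ 29  78 141] 183 [ 27  82 145] 184 [ 71  82 135] 185 [128  61  23] 186 [122  68  39] 187 [116  62  33] 188 [120  67  39] 189 [118  62  35] 190 [122  70  42] 191 [122  68  44]
```

>>> {"method": "move_arm", "body": {"commands": [[[0.05, 0, 0], 0, -1], [[0, 0, 0], 0, -0.05], [[0, 0, 0], 0, -0.05], [[0, 0, 0], 0, -0.05], [[0, 0, 0], 0, -0.05], [[0, 0, 0], 0, -0.05], [[0, 0, 0.6], 0, -0.05], [[0, 0, 0.8], 0, 0.26], [[-0.4, -0.5, 0.8], 0, 0.26], [[-0.4, -0.9, 0], -1, 0.8], [[-0.4, -0.9, 0], -1, 0.8], [[-0.4, -0.9, 0], -1, 0.8], [[-0.4, -0.9, 0], -1, 0.8], [[-0.4, -0.9, 0], -1, 0.8], [[-0.4, -0.9, 0], -1, 0.8], [[-0.4, -0.9, 0], -1, 0.8], [[-0.4, -0.9, 0], -1, 0.8], [[-0.4, -0.9, 0], -1, 0.8], [[-0.4, -0.9, 0], -1, 0.8], [[-0.4, -0.4, 0], -1, 0.8]]}}

```text
t: 34.35
eef_pos: [382.8, -341.0, 399.3]
tcp_rot: [-3.141, 0.002, 2.257]
ft_force: [0.1, 0.2, -0.6]
opening: 0.898
grip_force: 0.0
```

>>> {"method": "move_arm", "body": {"commands": [[[0, 0, -0.5], -1, 0.8], [[0, 0, 0], -1, 0.8], [[0, 0, 0], -1, 0.8], [[0, 0, 0], -1, 0.8], [[0, 0, 0], -1, 0.8], [[0, 0, 0], -1, 0.8], [[0, 0, 0], -1, 0.8], [[0, 0, 0], -1, 0.8], [[0, 0, 0], -0.64, 0.8], [[0, 0, 0], 0, 0.8], [[0, 0, 0], 0, 0.8], [[0, 0, 0], 0, 0.8]]}}

```text
t: 35.35
eef_pos: [383.5, -338.4, 384.2]
tcp_rot: [3.141, 0.0, 1.572]
ft_force: [-0.9, 0.7, -0.6]
opening: 0.9
grip_force: 0.0
```

Run:
```python
from h import *
w=read_camera("wrist");s=env.state();print(s["eef_pos"],s["tcp_rot"],s["opening"],s["ft_force"])
c=w["image"]; cv2.imwrite("pics/w10.png",cv2.resize(c,(800,500),interpolation=cv2.INTER_CUBIC)[:,:,::-1])
for n,z in (("wax_tin",30),("flux_tin",34)):
  for o in cut_out(n,w)[:3]:
    g=o["region"].astype(np.uint8);cnt=max(cv2.findContours(g,0,1)[0],key=cv2.contourArea)
    (x,y),rad=cv2.minEnclosingCircle(cnt)
    print(n,o["confidence"],cv2.boundingRect(cnt),atz(w,o["at"],z),atz(w,(x,y),z/2),rad)
```

```text
[ 383.52581253 -338.41158171  384.22335294] [3.14139075e+00 1.74378815e-04 1.57209996e+00] 0.9009009996229486 [ 0.17167579 -0.29081171  0.61971222]
wax_tin 0.75 (309, 186, 47, 51) [ 398.05046957 -372.29433298   30.        ] [ 399.07873022 -378.92565358   15.        ] 25.09638023376465
flux_tin 0.56 (290, 41, 66, 69) [ 388.18029255 -241.15689074   34.        ] [ 386.28695714 -239.64746566   17.        ] 35.04972457885742
```

View pics/w10.png

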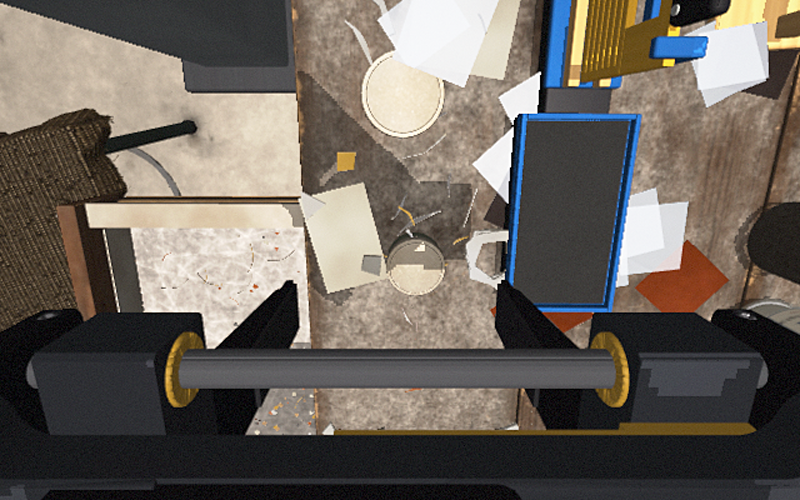

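Run:
```python
from h import *
w=read_camera("wrist");im=w["image"]
print(atz(w,(332,214.5),30),atz(w,(322.5,75),34))
g=cv2.cvtColor(im,cv2.COLOR_RGB2GRAY)
for c0,r0,rr in((332,214,(19,30)),(322,75,(28,42))):
    h=cv2.HoughCircles(cv2.GaussianBlur(g,(3,3),0)[r0-50:r0+50,c0-60:c0+60],cv2.HOUGH_GRADIENT,1,20,param1=80,param2=12,minRadius=rr[0],maxRadius=rr[1])
    print([(round(float(a+c0-60),1),round(float(b+r0-50),1),round(float(d),1)) for a,b,d in h[0][:3]])
print(im[186:196,330].tolist()); print(im[70:76,284:296].tolist()[0], im[36:46,322].tolist())
```

```text
[ 398.25884141 -377.82609508   30.        ] [ 387.58681831 -240.85711537   34.        ]
[(336.5, 218.5, 29.4), (360.5, 229.5, 29.4), (356.5, 193.5, 27.2)]
[(320.5, 74.5, 34.7)]
[[28, 34, 21], [26, 31, 21], [76, 75, 71], [137, 134, 130], [64, 55, 50], [110, 101, 86], [174, 162, 146], [150, 138, 125], [134, 122, 109], [166, 151, 133]]
[[126, 107, 91], [136, 113, 97], [148, 124, 106], [148, 129, 110], [121, 110, 95], [162, 152, 133], [255, 255, 246], [250, 243, 227], [225, 211, 185], [162, 147, 124], [242, 233, 207], [237, 226, 204]] [[245, 246, 248], [245, 246, 248], [245, 246, 249], [245, 247, 248], [246, 247, 249], [246, 247, 249], [245, 246, 249], [245, 247, 249], [247, 247, 249], [246, 247, 249]]
```

>>> {"method": "move_arm", "body": {"commands": [[[0.25, -0.65, 0], 0, 0.7], [[0.23, -0.65, 0], 0, 0.7], [[0, 0, -0.9], 0, 0.7], [[0, 0, -0.9], 0, 0.7], [[0, 0, -0.9], 0, 0.7], [[0, 0, -0.9], 0, 0.7], [[0, 0, -0.9], 0, 0.7], [[0, 0, -0.9], 0, 0.7], [[0, 0, -0.6], 0, 0.7], [[0, 0, 0], 0, 0.7], [[0, 0, 0], 0, 0], [[0, 0, 0], 0, -1], [[0, 0, 0], 0, -1], [[0, 0, 0], 0, -1], [[0, 0, 0], 0, -1], [[0, 0, 0], 0, -1], [[0, 0, 0], 0, -1], [[0, 0, 0], 0, -1]]}}

```text
t: 37.05
eef_pos: [398.0, -377.5, 204.9]
tcp_rot: [3.141, 0.001, 1.571]
ft_force: [0.4, 0.6, 6.8]
opening: 0.494
grip_force: 30.0
```

>>> {"method": "move_arm", "body": {"commands": [[[0, 0, 0.3], 0, -1], [[0, 0, 0.6], 0, -1], [[0, 0, 0.7], 0, -1], [[0, 0, 0.7], 0, -1], [[0, 0, 0.2], 0, -1], [[0, 0, 0], 0, -1], [[0, 0, 0], 0, -1]]}}

```text
t: 37.63
eef_pos: [397.8, -377.2, 279.1]
tcp_rot: [3.141, 0.0, 1.571]
ft_force: [0.1, 0.3, -0.7]
opening: 0.492
grip_force: 30.0
```

Run:
```python
from h import *
w=read_camera("wrist");s=env.state();print(s["eef_pos"],s["opening"],s["ft_force"],s["moment"])
for o in cut_out("wax_tin",w)[:3]:
    r,c=np.where(o["region"]);print(o["confidence"],r.min(),r.max(),c.min(),c.max(),o["at"],c[r<=r.min()+1].tolist())
p=s["eef_pos"]
for dz in (190+14,190-16): print((proj(w,[p+[0,25,-dz],p+[-25,0,-dz],p+[25,0,-dz],p+[0,18,-dz],p+[0,7,-dz]])).round().tolist())
c=w["image"][150:300,200:420]; cv2.imwrite("pics/w11.png",cv2.resize(c,None,fx=3.5,fy=3.5,interpolation=cv2.INTER_CUBIC)[:,:,::-1])
```

```text
[ 397.73920055 -377.19477174  278.50260058] 0.4921218711690941 [-0.22548825  0.37648976 -1.05595917] [-0.10645258  0.07068367 -0.00788784]
0.69 196 279 272 364 [316.8, 240.3] [311, 312, 313, 314, 315, 316, 317, 318, 319, 320, 321, 306, 307, 308, 309, 310, 311, 312, 313, 314, 315, 316, 317, 318, 319, 320, 321, 322, 323, 324, 325, 326]
[[318.0, 192.0], [275.0, 234.0], [361.0, 234.0], [318.0, 204.0], [318.0, 222.0]]
[[318.0, 209.0], [268.0, 256.0], [368.0, 256.0], [318.0, 222.0], [318.0, 243.0]]
```

View pics/w11.png

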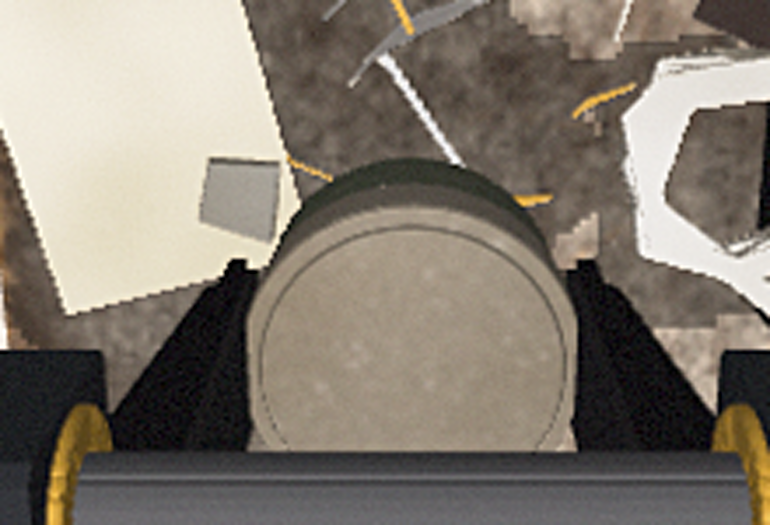

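>>> {"method": "move_arm", "body": {"commands": [[[0.8, 0.59, 0], 0, -1], [[0.8, 0.59, 0], 0, -1], [[0.8, 0.59, 0], 0, -1], [[0.8, 0.59, 0], 0, -1], [[0.82, 0.59, 0], 0, -1], [[0, 0, 0], 0, -1], [[0, 0, -0.5], 0, -1], [[0, 0, -0.4], 0, -1], [[0, 0, -0.25], 0, -1], [[0, 0, -0.12], 0, -1], [[0, 0, 0], 0, -1], [[0, 0, 0], 0, -1]]}}

```text
t: 38.73
eef_pos: [518.3, -289.3, 240.9]
tcp_rot: [-3.141, -0.0, 1.57]
ft_force: [1.0, -0.3, -0.9]
opening: 0.494
grip_force: 30.0
```

>>> {"method": "move_arm", "body": {"commands": [[[0, 0, -0.07], 0, -1], [[0, 0, -0.05], 0, -1], [[0, 0, 0], 0, -1], [[0, 0, 0], 0, -1]]}}

```text
t: 39.07
eef_pos: [518.5, -288.9, 237.7]
tcp_rot: [3.141, 0.0, 1.571]
ft_force: [0.4, -0.5, -0.3]
opening: 0.489
grip_force: 30.0
```

>>> {"method": "move_arm", "body": {"commands": [[[0, 0, -0.02], 0, -1], [[0, 0, 0], 0, 0.2], [[0, 0, 0], 0, 0.2], [[0, 0, 0], 0, 0.2], [[0, 0, 0], 0, 0.2], [[0, 0, 0.5], 0, 0.2], [[0, 0, 0.9], 0, 0.3], [[0, 0, 0.9], 0, 0.3], [[-0.9, -0.1, 0.9], 0, 0.8], [[-0.9, -0.1, 0.9], 0, 0.8], [[-0.9, -0.1, 0.7], 0, 0.8], [[-0.9, 0, 0], 0, 0.8], [[-0.8, 0, 0], 0, 0.8], [[0, 0, 0], 0, 0.8], [[0, 0, 0], 0, 0.8], [[0, 0, 0], 0, 0.8]]}}

```text
t: 40.4
eef_pos: [386.9, -298.1, 381.1]
tcp_rot: [3.141, 0.001, 1.57]
ft_force: [-0.5, 0.2, -0.4]
opening: 0.898
grip_force: 0.0
```

Run:
```python
from h import *
w=read_camera("wrist");s=env.state();print(s["eef_pos"],s["opening"]);im=w["image"]
for n,z in (("wax_tin",30),("flux_tin",34)):
  for o in cut_out(n,w)[:3]:
    g=o["region"].astype(np.uint8);cnt=max(cv2.findContours(g,0,1)[0],key=cv2.contourArea)
    (x,y),rad=cv2.minEnclosingCircle(cnt);b=cv2.boundingRect(cnt)
    K,R,t=P(w)
    print(n,o["confidence"],b,atz(w,o["at"],z+32*(n=="wax_tin")),atz(w,(x,y),z/2))
    np.savez(n+".npz",b=b)
    if n=="flux_tin":
        # visible contour of lid, left/top side rays at z=34 -> circle fit
        pts=np.array([atz(w,p[0],z)[:2] for p in cnt[::4]])
        f=lambda v:np.hypot(pts[:,0]-v[0],pts[:,1]-v[1])-31
        r=least_squares(f,[387,-241],loss="soft_l1") if 0 else __import__("scipy.optimize",fromlist=["x"]).least_squares(f,pts.mean(0),loss="soft_l1")
        print("circle",r.x,np.abs(r.fun).mean())
```

```text
[ 387.14266108 -298.0249681   380.89557007] 0.9000417016397313
wax_tin 0.77 (426, 146, 64, 57) [ 513.36742527 -283.22778697   62.        ] [ 533.04193712 -295.6663794    15.        ]
wax_tin 0.47 (562, 0, 78, 84) [ 622.10726274 -171.20726598   62.        ] [ 656.33081715 -166.48603113   15.        ]
flux_tin 0.93 (286, 87, 65, 66) [ 385.73982437 -241.8432072    34.        ] [ 386.70281906 -241.28195929   17.        ]
circle [ 386.98011465 -241.5248665 ] 1.2827003775508599
flux_tin 0.33 (457, 7, 120, 109) [ 564.00278102 -188.56492521   34.        ] [ 576.75187965 -193.48281096   17.        ]
circle [ 564.2918133  -189.79463209] 15.251085554706615
```

>>> {"method": "move_arm", "body": {"commands": [[[0, 0.94, 0], 0, 0.7], [[0, 0.94, 0], 0, 0.7], [[0, 0, -0.9], 0, 0.7], [[0, 0, -0.9], 0, 0.7], [[0, 0, -0.9], 0, 0.7], [[0, 0, -0.9], 0, 0.7], [[0, 0, -0.9], 0, 0.7], [[0, 0, -0.9], 0, 0.7], [[0, 0, -0.48], 0, 0.7], [[0, 0, 0], 0, 0.7], [[0, 0, 0], 0, 0.2], [[0, 0, 0], 0, -1], [[0, 0, 0], 0, -1], [[0, 0, 0], 0, -1], [[0, 0, 0], 0, -1], [[0, 0, 0], 0, -1], [[0, 0, 0], 0, -1]]}}

```text
t: 41.97
eef_pos: [386.7, -241.6, 205.5]
tcp_rot: [3.14, 0.001, 1.571]
ft_force: [0.2, 1.5, 8.0]
opening: 0.623
grip_force: 30.0
```

>>> {"method": "move_arm", "body": {"commands": [[[0, 0, 0.4], 0, -1], [[0, 0, 0.8], 0, -1], [[0, 0, 0.9], 0, -1], [[0, -0.7, 0.55], 0, -1], [[0, -0.7, 0], 0, -1], [[0.2, -0.7, 0], 0, -1], [[0.8, -0.7, 0], 0, -1], [[0.8, -0.7, 0], 0, -1], [[0.8, -0.7, 0], 0, -1], [[0.8, 0, 0], 0, -1], [[0.8, 0, 0], 0, -1], [[0.19, 0, 0], 0, -1], [[0, 0, 0], 0, -1], [[0, 0, -0.6], 0, -1], [[0, 0, -0.5], 0, -1], [[0, 0, -0.3], 0, -1], [[0, 0, 0], 0, -1], [[0, 0, 0], 0, -1]]}}

```text
t: 43.47
eef_pos: [517.7, -367.6, 242.1]
tcp_rot: [-3.141, -0.0, 1.57]
ft_force: [0.6, -0.3, -0.9]
opening: 0.62
grip_force: 30.0
```

Target z about 237.4; lower 4.8 mm, release, retreat.

>>> {"method": "move_arm", "body": {"commands": [[[0, 0, -0.08], 0, -1], [[0, 0, -0.06], 0, -1], [[0, 0, -0.01], 0, -1], [[0, 0, 0], 0, -1], [[0, 0, 0], 0, 0.45], [[0, 0, 0], 0, 0.45], [[0, 0, 0], 0, 0.45], [[0, 0, 0], 0, 0.45], [[0, 0, 0.5], 0, 0.45], [[0, 0, 0.9], 0, 0.45], [[0, 0, 0.9], 0, 0.45], [[0, 0, 0.9], 0, 0.45], [[0, 0, 0.9], 0, 0.45], [[-0.3, 0, 0.9], 0, 0.45], [[-0.3, 0, 0.9], 0, 0.45], [[-0.3, 0, 0.9], 0, 0.45], [[-0.3, 0, 0], 0, 0.45], [[0, 0, 0], 0, 0.45], [[0, 0, 0], 0, 0.45]]}}

```text
t: 45.05
eef_pos: [481.9, -367.4, 441.0]
tcp_rot: [-3.141, -0.0, 1.57]
ft_force: [0.8, 0.4, -1.1]
opening: 0.726
grip_force: 0.0
```

Run:
```python
from h import *
np.set_printoptions(precision=1,suppress=True)
w=read_camera("wrist");s=env.state();print(s["eef_pos"],s["ft_force"])
for cam in (w,read_camera("top"),read_camera("scene")):
 for n,z in (("wax_tin",62),("flux_tin",66),("plate_brass",100),("plate_copper",100),("plate_steel",100),("steel_dish",10),("brush_pot",100)):
  for o in cut_out(n,cam)[:2]:
    r,c=np.where(o["region"]);print(n,round(o["confidence"],2),np.array(o["at"]),[r.min(),r.max(),c.min(),c.max()],atz(cam,o["at"],z))
 print()
```

```text
[ 482.3 -367.5  440.5] [ 0.2 -0.  -1.1]
wax_tin 0.88 [354.5  94.3] [np.int64(72), np.int64(121), np.int64(329), np.int64(377)] [ 519.  -286.3   62. ]
flux_tin 0.73 [352.2 170. ] [np.int64(142), np.int64(200), np.int64(323), np.int64(380)] [ 518.4 -363.8   66. ]
plate_brass 0.67 [356.6  23.3] [np.int64(0), np.int64(41), np.int64(351), np.int64(377)] [ 515.1 -228.2  100. ]
steel_dish 0.94 [381.5 262.3] [np.int64(238), np.int64(279), np.int64(362), np.int64(436)] [ 566.7 -500.2   10. ]
brush_pot 0.56 [556.1 167.9] [np.int64(129), np.int64(219), np.int64(488), np.int64(639)] [ 710.9 -354.9  100. ]
brush_pot 0.26 [350.8  97.9] [np.int64(72), np.int64(121), np.int64(330), np.int64(377)] [ 511.8 -290.1  100. ]

wax_tin 0.32 [273.8 170.7] [np.int64(155), np.int64(184), np.int64(232), np.int64(313)] [647.1 -85.2  62. ]
flux_tin 0.74 [232.  259.5] [np.int64(249), np.int64(267), np.int64(222), np.int64(242)] [368.8  28.1  66. ]
plate_copper 0.52 [253.8 205.5] [np.int64(201), np.int64(213), np.int64(246), np.int64(269)] [529.8 -34.6 100. ]
plate_steel 0.62 [281.  209.4] [np.int64(203), np.int64(214), np.int64(273), np.int64(294)] [ 520.2 -116.5  100. ]
steel_dish 0.57 [415.7 188.6] [np.int64(180), np.int64(199), np.int64(404), np.int64(422)] [ 611.9 -539.9   10. ]
brush_pot 0.86 [362.1 148.4] [np.int64(135), np.int64(163), np.int64(350), np.int64(373)] [ 714.9 -356.8  100. ]

plate_steel 0.71 [287.3 235.6] [np.int64(226), np.int64(240), np.int64(275), np.int64(297)] [ 495.7 -113.6  100. ]
plate_steel 0.46 [286.1 247.3] [np.int64(221), np.int64(257), np.int64(261), np.int64(316)] [ 462.9 -102.3  100. ]
steel_dish 0.65 [406.9 196. ] [np.int64(192), np.int64(204), np.int64(400), np.int64(418)] [ 572.8 -514.5   10. ]
brush_pot 0.48 [281.5 243.9] [np.int64(220), np.int64(258), np.int64(260), np.int64(389)] [476. -93. 100.]
```

>>> {"method": "move_arm", "body": {"commands": [[[0.3, 0.95, 0], 0, 0.45], [[0.3, 0.95, 0], 0, 0.45], [[0.3, 0.95, 0], 0, 0.45], [[0.3, 0.95, 0], 0, 0.45], [[0, 0.95, 0], 0, 0.45], [[0, 0.95, 0], 0, 0.45], [[0, 0.9, 0], 0, 0.45], [[0, 0, 0], 0, 0.45], [[0, 0, 0], 0, 0.45], [[0, 0, 0], 0, 0.45]]}}

```text
t: 47.08
eef_pos: [518.3, -169.8, 441.6]
tcp_rot: [3.141, 0.0, 1.571]
ft_force: [-0.3, 0.0, 0.1]
opening: 0.722
grip_force: 0.0
```

Run:
```python
from h import *
np.set_printoptions(precision=1,suppress=True)
w=read_camera("wrist");s=env.state();print(s["eef_pos"]);im=w["image"].astype(int)
for n,y in (("plate_copper",-41),("plate_steel",-119),("plate_brass",-196)):
  for o in cut_out(n,w)[:1]:
    r,c=np.where(o["region"]);print(n,round(o["confidence"],2),np.array(o["at"]),[int(v) for v in(r.min(),r.max(),c.min(),c.max())])
  a=.14;Z=np.array([np.sin(a),0,np.cos(a)]);X=np.array([np.cos(a),0,-np.sin(a)]);o=np.array([515.3,y,34])
  q=[o+Z*z+X*x+[0,v,0] for z,x,v in((120,-5,-17),(120,-5,17),(120,5,-17),(120,5,17),(90,-3,-35),(90,-3,35),(0,-3,-35),(0,-3,35))]
  pr=proj(w,q);print("exp tabtop",pr[:4].round().tolist(),"shoulder",pr[4:6].round().tolist(),"foot",pr[6:].round().tolist())
  m=(im.max(2)<45); u=pr[:4].mean(0).astype(int); x0,y0=max(u[0]-30,0),max(u[1]-30,0)
  k,lab,st,ce=cv2.connectedComponentsWithStats(m[y0:u[1]+31,x0:u[0]+31].astype(np.uint8))
  for i in range(1,k):
    if st[i,4]>80: print("  dark",st[i,0]+x0,st[i,1]+y0,st[i,2:5],ce[i]+[x0,y0])
```

```text
[ 518.3 -170.2  441.5]
plate_copper 0.95 [324.3  28.1] [0, 81, 314, 340]
exp tabtop [[330.0, 48.0], [331.0, -4.0], [343.0, 49.0], [344.0, -3.0]] shoulder [[326.0, 77.0], [327.0, -18.0]] foot [[312.0, 82.0], [312.0, 11.0]]
  dark 323 0 [ 16  52 318] [327.4  30.5]
plate_steel 0.92 [323.6 129.7] [100, 157, 314, 338]
exp tabtop [[329.0, 154.0], [329.0, 110.0], [341.0, 154.0], [342.0, 110.0]] shoulder [[325.0, 169.0], [326.0, 87.0]] foot [[312.0, 154.0], [312.0, 90.0]]
  dark 322 110 [ 15  45 371] [327.9 135.2]
exp tabtop [[328.0, 244.0], [328.0, 206.0], [340.0, 243.0], [340.0, 205.0]] shoulder [[325.0, 248.0], [325.0, 177.0]] foot [[313.0, 217.0], [313.0, 160.0]]
  dark 321 200 [ 15  44 456] [327.7 219.2]
```

```bash
python3 -c "
from cell import env
print(env.job_done())"
```

```text
the job is handed in; nothing more can be done
None
```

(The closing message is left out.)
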